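Wash a batch of fixture feet

TASK

Leave the carrier at the loading station while you tip the cup of fixture feet out into its blue bin, put the stray feet from the table in too, and stand the empty cup upright back on the middle of its red mat. Then push the carrier along to the wash station until it clicks into its detent, press the pedal right down to its stop, hold it there for a good second and let it up again, and finally push the carrier on into the outfeed detent with every foot still in the bin. Do not disturb the tools lying about.

Things in the scene. Friction and masses are not known exactly. Their poses are not given: they have to be found in the camera images.
- cup: orange open plastic cup, a cone 58 mm wide at the base and 72 mm at the rim, 80 mm tall, wall 3.5 mm, slick inside, inner floor 5 mm up; origin at the centre of its underside, z up its axis. At the start it stands on the red mat and holds several such feet
- mat: fixed round red mat, 104 mm across, 3 mm thick: the cup's home; origin at the centre of its underside
- carrier (a joint): position of the carrier along its slide, m: near 0 (0 to 0.025) at the loading station (yellow mark), 0.16 in the detent of the wash station (blue mark), 0.32 in the detent of the outfeed station (green mark), end stop at 0.325. A spring ball clicks within about 4 mm of the wash and outfeed stations; moving it takes about 2 N, leaving or entering a detent up to 8 N
- bin_in (a point): centre of the inner floor of the blue open bin on the carrier: outside 120 mm (x) by 150 mm (y) and 55 mm tall, walls and floor 5 mm, so the rim lies 50 mm above this point; +y is the way along the slide from loading to wash to outfeed
- push_post (a point): centre of the top of the carrier's upright push post, black with a red band, 18 mm in diameter and 75 mm tall, on the robot's side of the bin: its axis is 28 mm from the bin's outer wall, its foot stands on the carrier plate; axes as bin_in; its top is 20 mm above the bin's rim
- station_wash (a point): fixed point of the slideway where bin_in lies when the carrier is at the wash station, in front of two air-nozzle posts that stand 125 mm beyond it (+x), 155 mm tall, with nozzles that lean in to 85 mm; +y along the slide
- pedal (a joint): angle of the air-wash pedal, rad: 0 released (its plate slopes up towards the robot by 0.28), grows as it is pressed, 0.28 at its stop (plate level); spring-loaded, about 7 N at the pad reaches the stop
- pedal_pad (a point): centre of the top of the black rubber pad (50 by 54 mm) near the free, robot-side end of the pedal's plate; about 52 mm above the table when released, about 30 mm at the stop; moves with the pedal
- pedal_hinge (a point): the pedal's hinge axis (along y), 83 mm further out (+x) than the pad, 20 mm above the table, on a fixed yellow base 140 by 85 mm; x and y axes of the base when the pedal is released
- foot1: a loose aluminium round fixture foot, a chunky disc-like cylinder 18 mm in diameter, 16 mm tall, dark dot on top; origin at the centre of its underside, z its axis; 14 g; in the cup at the start
- foot2: a loose aluminium round fixture foot, a chunky disc-like cylinder 18 mm in diameter, 16 mm tall, dark dot on top; origin at the centre of its underside, z its axis; 14 g; in the cup at the start
- foot3: a loose aluminium round fixture foot, a chunky disc-like cylinder 18 mm in diameter, 16 mm tall, dark dot on top; origin at the centre of its underside, z its axis; 14 g; in the cup at the start
- foot4: a loose aluminium round fixture foot, a chunky disc-like cylinder 18 mm in diameter, 16 mm tall, dark dot on top; origin at the centre of its underside, z its axis; 14 g; in the cup at the start
- foot5: a loose aluminium round fixture foot, a chunky disc-like cylinder 18 mm in diameter, 16 mm tall, dark dot on top; origin at the centre of its underside, z its axis; 14 g; absent in some starts; in the cup at the start
- foot6: a loose aluminium round fixture foot, a chunky disc-like cylinder 18 mm in diameter, 16 mm tall, dark dot on top; origin at the centre of its underside, z its axis; 14 g; absent in some starts; in the cup at the start
- foot7: a loose aluminium round fixture foot, a chunky disc-like cylinder 18 mm in diameter, 16 mm tall, dark dot on top; origin at the centre of its underside, z its axis; 14 g; absent in some starts; in the cup at the start
- foot8: a loose aluminium round fixture foot, a chunky disc-like cylinder 18 mm in diameter, 16 mm tall, dark dot on top; origin at the centre of its underside, z its axis; 14 g; absent in some starts; in the cup at the start
- stray1: a loose aluminium round fixture foot, a chunky disc-like cylinder 18 mm in diameter, 16 mm tall, dark dot on top; origin at the centre of its underside, z its axis; 14 g; absent in some starts; lies astray on the table at the start
- stray2: a loose aluminium round fixture foot, a chunky disc-like cylinder 18 mm in diameter, 16 mm tall, dark dot on top; origin at the centre of its underside, z its axis; 14 g; absent in some starts; lies astray on the table at the start
- stray3: a loose aluminium round fixture foot, a chunky disc-like cylinder 18 mm in diameter, 16 mm tall, dark dot on top; origin at the centre of its underside, z its axis; 14 g; absent in some starts; lies astray on the table at the start
- riser: bystander: loose black stepped support post, 48 mm wide foot, 95 mm tall, origin under its centre
- ring_gauge: bystander: loose aluminium ring 84 mm across and 22 mm tall, lying flat, origin under its centre
- driver: bystander: loose screwdriver 180 mm long, lying along its x axis
- gauge_block: bystander: loose steel block 50 by 35 by 30 mm, origin under its centre
Not all that is in view belongs to the job. There is more than one size of the cup; the one meant has the size given above.

How it is judged (in metres and radians):
On the way, in this order (a step that is already met when the one before it is completed fails the run):
1. the cup is tipped over the bin while the carrier is at the loading station (angle between cup's own z axis and vertical above 1.2 rad and horizontal distance between cup and bin_in below 0.14 m and z of cup in the frame of bin_in above 0.04 m and value of joint carrier below 0.05 m), for 0.2 s.
2. at the loading station all feet are in the bin and the cup stands released on its mat (x of foot1 in the frame of bin_in between -0.056 and 0.056 m and y of foot1 in the frame of bin_in between -0.071 and 0.071 m and z of foot1 in the frame of bin_in between -0.004 and 0.048 m and x of foot2 in the frame of bin_in between -0.056 and 0.056 m and y of foot2 in the frame of bin_in between -0.071 and 0.071 m and z of foot2 in the frame of bin_in between -0.004 and 0.048 m and x of foot3 in the frame of bin_in between -0.056 and 0.056 m and y of foot3 in the frame of bin_in between -0.071 and 0.071 m and z of foot3 in the frame of bin_in between -0.004 and 0.048 m and x of foot4 in the frame of bin_in between -0.056 and 0.056 m and y of foot4 in the frame of bin_in between -0.071 and 0.071 m and z of foot4 in the frame of bin_in between -0.004 and 0.048 m and x of foot5 in the frame of bin_in between -0.056 and 0.056 m and y of foot5 in the frame of bin_in between -0.071 and 0.071 m and z of foot5 in the frame of bin_in between -0.004 and 0.048 m and x of foot6 in the frame of bin_in between -0.056 and 0.056 m and y of foot6 in the frame of bin_in between -0.071 and 0.071 m and z of foot6 in the frame of bin_in between -0.004 and 0.048 m and x of foot7 in the frame of bin_in between -0.056 and 0.056 m and y of foot7 in the frame of bin_in between -0.071 and 0.071 m and z of foot7 in the frame of bin_in between -0.004 and 0.048 m and x of foot8 in the frame of bin_in between -0.056 and 0.056 m and y of foot8 in the frame of bin_in between -0.071 and 0.071 m and z of foot8 in the frame of bin_in between -0.004 and 0.048 m and x of stray1 in the frame of bin_in between -0.056 and 0.056 m and y of stray1 in the frame of bin_in between -0.071 and 0.071 m and z of stray1 in the frame of bin_in between -0.004 and 0.048 m and x of stray2 in the frame of bin_in between -0.056 and 0.056 m and y of stray2 in the frame of bin_in between -0.071 and 0.071 m and z of stray2 in the frame of bin_in between -0.004 and 0.048 m and x of stray3 in the frame of bin_in between -0.056 and 0.056 m and y of stray3 in the frame of bin_in between -0.071 and 0.071 m and z of stray3 in the frame of bin_in between -0.004 and 0.048 m and horizontal distance between cup and mat below 0.026 m and angle between cup's own z axis and vertical below 0.08 rad and height (world z) of cup below 0.008 m and linear speed of cup below 0.02 m/s and contact force between cup and the fingers below 0.05 N and value of joint carrier below 0.05 m), for 0.2 s.
3. the carrier is in the wash detent, the pedal still up (value of joint carrier between 0.153 and 0.167 m and value of joint pedal below 0.05 rad and velocity of joint carrier below 0.01 m/s), for 0.3 s.
4. the pedal is held at its stop while the carrier is at the wash station (value of joint carrier between 0.153 and 0.167 m and value of joint pedal above 0.24 rad), for 0.8 s.
5. the pedal is let up again, the carrier still at the wash station (value of joint carrier between 0.153 and 0.167 m and value of joint pedal below 0.05 rad), for 0.1 s.
At the end, for the whole second after the job is handed in: Carrier within 7 mm of the outfeed detent (0.32 m), every foot at rest inside the bin, the cup upright (within 0.08 rad) on the mat within 26 mm of its centre, the pedal up, everything released (x of foot1 in the frame of bin_in between -0.056 and 0.056 m and y of foot1 in the frame of bin_in between -0.071 and 0.071 m and z of foot1 in the frame of bin_in between -0.004 and 0.048 m and x of foot2 in the frame of bin_in between -0.056 and 0.056 m and y of foot2 in the frame of bin_in between -0.071 and 0.071 m and z of foot2 in the frame of bin_in between -0.004 and 0.048 m and x of foot3 in the frame of bin_in between -0.056 and 0.056 m and y of foot3 in the frame of bin_in between -0.071 and 0.071 m and z of foot3 in the frame of bin_in between -0.004 and 0.048 m and x of foot4 in the frame of bin_in between -0.056 and 0.056 m and y of foot4 in the frame of bin_in between -0.071 and 0.071 m and z of foot4 in the frame of bin_in between -0.004 and 0.048 m and x of foot5 in the frame of bin_in between -0.056 and 0.056 m and y of foot5 in the frame of bin_in between -0.071 and 0.071 m and z of foot5 in the frame of bin_in between -0.004 and 0.048 m and x of foot6 in the frame of bin_in between -0.056 and 0.056 m and y of foot6 in the frame of bin_in between -0.071 and 0.071 m and z of foot6 in the frame of bin_in between -0.004 and 0.048 m and x of foot7 in the frame of bin_in between -0.056 and 0.056 m and y of foot7 in the frame of bin_in between -0.071 and 0.071 m and z of foot7 in the frame of bin_in between -0.004 and 0.048 m and x of foot8 in the frame of bin_in between -0.056 and 0.056 m and y of foot8 in the frame of bin_in between -0.071 and 0.071 m and z of foot8 in the frame of bin_in between -0.004 and 0.048 m and x of stray1 in the frame of bin_in between -0.056 and 0.056 m and y of stray1 in the frame of bin_in between -0.071 and 0.071 m and z of stray1 in the frame of bin_in between -0.004 and 0.048 m and x of stray2 in the frame of bin_in between -0.056 and 0.056 m and y of stray2 in the frame of bin_in between -0.071 and 0.071 m and z of stray2 in the frame of bin_in between -0.004 and 0.048 m and x of stray3 in the frame of bin_in between -0.056 and 0.056 m and y of stray3 in the frame of bin_in between -0.071 and 0.071 m and z of stray3 in the frame of bin_in between -0.004 and 0.048 m and horizontal distance between cup and mat below 0.026 m and angle between cup's own z axis and vertical below 0.08 rad and height (world z) of cup below 0.008 m and linear speed of cup below 0.02 m/s and contact force between cup and the fingers below 0.05 N and value of joint carrier between 0.313 and 0.327 m and value of joint pedal below 0.05 rad and linear speed of each of foot1, foot2, foot3, foot4, foot5, foot6, foot7, foot8, stray1, stray2, stray3 below 0.03 m/s); the robot touches nothing.
It fails at once if the bystander riser is pushed more than 40 mm (distance of riser from where it was at the start of the episode above 0.04 m).
It fails at once if the bystander ring_gauge is pushed more than 40 mm (distance of ring_gauge from where it was at the start of the episode above 0.04 m).
It fails at once if the bystander driver is pushed more than 40 mm (distance of driver from where it was at the start of the episode above 0.04 m).
It fails at once if the bystander gauge_block is pushed more than 40 mm (distance of gauge_block from where it was at the start of the episode above 0.04 m).
Of foot5, foot6, foot7, foot8 only 1 to 4 are there at a start; the rules pass over those that are not, and their reading is None.
Of stray1, stray2, stray3 only 1 to 3 are there at a start; the rules pass over those that are not, and their reading is None.
At some moment in a run one of cup may be knocked a few centimetres aside while the robot is not near it.
It also fails if it takes over 210 s, if anything falls off the work surface, if the arm or the gripper's body presses on something with over 40 N, if the wrist force passes 120 N, or if a joint passes its speed limit or range.

ROBOT

A 6-joint arm with a two-finger parallel gripper is mounted at the origin on the work surface. World frame = base frame: x ahead of the robot, y to its left, z up, the work surface at z = 0. Lengths are in mm, angles in rad, forces in N, time in s.
With the tool pointing down it reaches from about 350 to 1000 mm from the base axis. Payload 7.1 kg.
Tool frame: the origin (TCP) lies at the very end of the fingers, on their centre line; the grasp point (between the pads) lies 19 mm behind it; z points along the fingers, y is the line along which they close (so a half turn about z gives the same grasp; the last joint's range is limited). The gripper opens to 85 mm and grips with 20 to 120 N. Pads are 22 mm wide; open, the fingers measure 114 mm over their backs; the gripper's body (76 mm by 85 mm) begins 54 mm behind the grasp point. The pads swing forward as they close: fully open they stand 13 mm farther back than shut.
Start: joints at [1.149, 0.423, 1.63, -0, 1.089, -0.019], TCP at [244.965, 574.976, 231.319] pointing down, gripper open.
Joint ranges: [-3, 3], [-0.9, 2.11], [0.09, 2.58], [-1.31, 4.45], [0.11, 2.69], [-2.54, 2.54]. Speed limits (rad/s): [2.39, 2.39, 3.01, 3.14, 3.14, 3.14].

INTERFACE

Orientations are given as a 3x3 rotation matrix whose columns are the frame's x, y, z axes.
In Python, from plant import r gives the robot as it stands.
- The arm moves only by the tool play_rows, never from a script. Its argument "steps" is text: rows parted by semicolons, each of 7 numbers parted by spaces: the shift along the world's x, y, z in mm, then the turn, a rotation vector about the world's x, y, z in degrees, then the finger opening in mm, from 0 to 85.4. A call has 1 to 5 rows; each row is the pose to reach, as a shift and turn from the pose commanded when the call began; what a row does not reach only later rows make up. A row lasts 1/10 s, in which the tool goes at most 50 mm and 8.59 degrees, less where a joint would pass 70% of its speed; a pose out of reach is approached as far as the arm can. A call with a gripper value outside its range is refused whole. The fingers move at their own pace and stop on an object; the grip force is fixed at half the most. Time passes only in rows, so rows that repeat a pose let the fingers close. It gives the time, the measured TCP pose, the force, the opening and the grip force at its end, in the units of the state.
- r.get_state(): the state, without advancing time (a new reading comes with each control period).
- r.camera(name): name is "side" or "top" or "wrist"; returns a dict with "image" (420x560x3 uint8, red, green, blue), "range_z" (420x560 float32, mm along the optical axis (not along the pixel's ray), 0 where there is no reading), "camera_matrix" (3x3 intrinsics, pixels), "R" (3x3) and "t" (3): a world point X has camera coordinates R X + t. Camera axes: x right, y down, z forward; pixel columns grow to the right and rows downward; lengths in mm; the calibration is good to about 2 mm. The wrist camera is an equidistant fisheye: a pixel r from the principal point sees the ray r / f radians off the axis. A picture is of the moment at which its call begins.
- r.sign_off(): hands the job in; it is judged then, once.
The state is a dict: "time_s": time; "joint_pos": joint angles; "qd": joint speeds; "effort": joint torques, N m; "eef_pos": TCP position; "eef_rot": TCP orientation; "ft_force": force on the tool from outside, world axes, zero at the start; "torque": the same for the moment, N m; "opening": finger opening in mm; "grasp_force": force on a finger pad.
Only numpy, scipy, OpenCV 4.12 (cv2) and the standard library are available. Lean on these libraries where they do the work, as an engineer would, in place of code of your own. Each camera call takes 0.05 s, during which the arm holds its last target. There are 200 camera calls.

## Working session

There is one attempt and no reset: what is moved stays moved. The work goes in short steps, Python scripts to look and compute and a tool call to move; the robot and the scene stay as the last step left them, time stands still between calls to the robot, and variables do not carry over. Pictures are saved under pics/ and viewed, at most 18 in all, crops included, and the job is handed in when it is done.

Besides the shell and the picture viewer there is one more tool, called after "Call:" as a command line: name --argument value ..., lists and objects as JSON in quotes. play_rows: Moves the arm, as the interface text tells. Its arguments: {"type":"object","properties":{"steps":{"type":"string"}},"required":["steps"]}

```bash
ls; mkdir -p pics; cat > h.py <<'E'
import numpy as np, cv2
from plant import r
def cap(n,tag):
    c=r.camera(n); np.savez(f'{tag}.npz',**c); cv2.imwrite(f'pics/{tag}.png',c['image'][:,:,::-1]); return c
def world(c):
    "world points for every pixel from range (pinhole)"
    K=c['camera_matrix'];z=c['range_z'];v,u=np.mgrid[:z.shape[0],:z.shape[1]]
    p=np.stack([(u-K[0,2])/K[0,0]*z,(v-K[1,2])/K[1,1]*z,z],-1)
    return (p-c['t'])@c['R']
def ray(c,u,v,fish=False):
    K=c['camera_matrix'];x=(u-K[0,2])/K[0,0];y=(v-K[1,2])/K[1,1]
    if fish:
        t=np.hypot(x,y);s=np.sin(t)/max(t,1e-9);d=np.array([x*s,y*s,np.cos(t)])
    else: d=np.array([x,y,1.])
    return -c['R'].T@c['t'], c['R'].T@d
def onplane(c,u,v,z,fish=False):
    o,d=ray(c,u,v,fish);return o+d*(z-o[2])/d[2]
E
python3 - <<'E'
from h import *
for n in('top','side','wrist'):
    c=cap(n,n+'0');print(n,c['camera_matrix'].round(1).tolist(),c['R'].round(3).tolist(),c['t'].round(0), (-c['R'].T@c['t']).round(0))
print(r.get_state())
E
```

```text
pics
top [[431.1, 0.0, 275.5], [0.0, 431.1, 213.0], [0.0, 0.0, 1.0]] [[-0.001, -1.0, 0.021], [-0.981, -0.003, -0.192], [0.192, -0.021, -0.981]] [ -11.  473. 1082.] [ 256.   14. 1153.]
side [[510.1, 0.0, 281.3], [0.0, 510.1, 202.5], [0.0, 0.0, 1.0]] [[0.937, -0.348, -0.009], [-0.185, -0.477, -0.859], [0.295, 0.807, -0.512]] [-417.  181. 1320.] [   35. -1124.   828.]
wrist [[325.2, 0.0, 272.2], [0.0, 325.2, 207.3], [0.0, 0.0, 1.0]] [[0.393, 0.92, -0.001], [0.873, -0.373, 0.313], [0.288, -0.124, -0.95]] [-624.  -40.  380.] [171. 606. 373.]
{'time_s': 0.15, 'joint_pos': array([ 1.14897942e+00,  4.23707894e-01,  1.63050800e+00,  1.43352951e-05,
        1.08861685e+00, -1.89908552e-02]), 'qd': array([ 0.00059278, -0.00347523, -0.00339401, -0.00158442, -0.00023833,
       -0.00158757]), 'effort': array([-2.48935185e-04, -5.57772875e+01, -2.82014805e+01, -2.33736171e-05,
        4.75187291e-03,  9.02190855e-07]), 'eef_pos': array([244.80294296, 574.59247131, 230.70020617]), 'eef_rot': array([[-9.19954181e-01,  3.92025553e-01, -5.19306679e-04],
       [ 3.92025895e-01,  9.19953493e-01, -1.12619844e-03],
       [ 3.62394265e-05, -1.23963263e-03, -9.99999231e-01]]), 'ft_force': array([ 0.4080433 , -0.56407847,  0.50488276]), 'torque': array([ 0.0661944 , -0.00223003, -0.05448098]), 'grasp_force': 0.0, 'opening': 85.12230060906906}
```

View pics/top0.png

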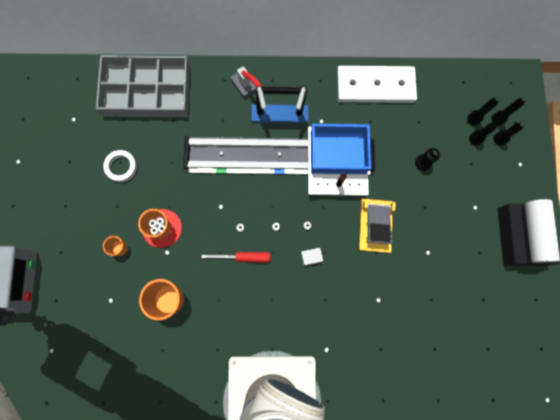

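View pics/side0.png

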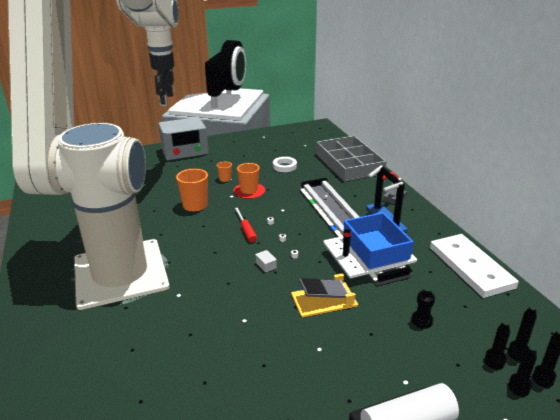

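The top view shows three orange cups: small at (115,246), medium on the red mat at (155,225), and large at (160,300). The medium one holds feet and stands on the mat, so it fits the description. Strays are at (240,227), (276,226) and (307,225). The bin is at (340,150), the post at (342,180) and the pedal at (377,225). I'll measure these next and confirm the cup in a crop.

```bash
cat >> h.py <<'E'
def fitc(P):
    A=np.c_[2*P[:,:2],np.ones(len(P))];s=np.linalg.lstsq(A,(P[:,:2]**2).sum(1),rcond=None)[0];return s[:2],np.sqrt(s[2]+s[0]**2+s[1]**2)
def load(t): return dict(np.load(t+'.npz'))
def masks(im):
    h=cv2.cvtColor(im,cv2.COLOR_RGB2HSV);H,S,V=cv2.split(h)
    return dict(orange=(H>6)&(H<16)&(S>150)&(V>80),red=((H<5)|(H>175))&(S>150)&(V>60),blue=(H>100)&(H<125)&(S>150)&(V>60),white=(S<50)&(V>140))
E
python3 - <<'E'
from h import *
for n in('top0','side0'):
    c=load(n);W=world(c);M=masks(c['image'])
    for k,m in M.items():
        N,L,st,ce=cv2.connectedComponentsWithStats(m.astype(np.uint8))
        for i in range(1,N):
            if st[i,4]<(12 if k=='white' else 25) or st[i,4]>4000: continue
            P=W[(L==i)&(c['range_z']>0)]
            if len(P)<5: continue
            lo,hi=np.percentile(P,[3,97],axis=0)
            if k=='white' and (lo[0]<200 or st[i,4]>400): continue
            t=P[P[:,2]>hi[2]-4];q=fitc(t) if len(t)>8 else None
            print(n,k,ce[i].round(),st[i,4],lo.round(),hi.round(), None if q is None else (q[0].round(1),q[1].round(1)))
c=load('top0');cv2.imwrite('pics/cropcup.png',cv2.resize(c['image'][180:330,90:210,::-1],None,fx=4,fy=4,interpolation=cv2.INTER_CUBIC))
E
```

```text
top0 orange [153. 223.] 505 [407. 265.   0.] [486. 344.  84.] (array([438.9, 298.6]), np.float64(33.9))
top0 orange [114. 246.] 342 [364. 381.  -1.] [414. 427.  56.] (array([385. , 403.4]), np.float64(23.4))
top0 orange [158. 298.] 1091 [209. 225.  -1.] [295. 313. 107.] (array([251.5, 267. ]), np.float64(44.9))
top0 red [251.  78.] 102 [796.  34.  -1.] [887.  78. 122.] (array([803.8,  42.9]), np.float64(7.8))
top0 red [168. 231.] 545 [391. 247.  -2.] [486. 330.   6.] (array([438.3, 294.5]), np.float64(41.3))
top0 red [253. 257.] 348 [349.   8.  -3.] [376.  90.  28.] (array([365.3,  50. ]), np.float64(23.8))
top0 red [ 28. 296.] 58 [250. 609.  26.] [270. 617.  48.] (array([258.9, 611.8]), np.float64(4.9))
top0 blue [279. 114.] 809 [744. -97.   6.] [792.  53.  17.] (array([770.4, -21.6]), np.float64(48.7))
top0 blue [341. 148.] 2861 [ 582. -252.   33.] [ 701. -107.   91.] (array([ 641.7, -179.6]), np.float64(75.2))
top0 blue [279. 171.] 41 [592. -29.   8.] [604. -10.  14.] (array([596.5, -19.2]), np.float64(7.4))
top0 white [107.  56.] 14 [914. 449.  -3.] [950. 476.  53.] None
top0 whi
[... 7648 characters left out ...]
17.] (array([443.7, -14.5]), np.float64(7.4))
side0 white [266. 257.] 177 [ 344. -132.   24.] [380. -80.  32.] (array([ 362.3, -107.5]), np.float64(17.8))
side0 white [294. 253.] 44 [ 438. -106.   -0.] [454. -71.  17.] (array([446. , -97.2]), np.float64(7.4))
side0 white [343. 287.] 23 [ 495. -305.   23.] [ 504. -264.   29.] (array([ 494.4, -285.8]), np.float64(14.0))
side0 white [244. 320.] 13 [ 244. -286.   -2.] [ 253. -276.    4.] (array([ 248.7, -282.1]), np.float64(4.3))
side0 white [319. 349.] 14 [ 371. -426.   -4.] [ 379. -416.    2.] (array([ 374.8, -422.4]), np.float64(3.7))
side0 white [405. 382.] 18 [ 496. -565.   -4.] [ 503. -557.    1.] (array([ 499.2, -560.9]), np.float64(3.4))
```

View pics/cropcup.png

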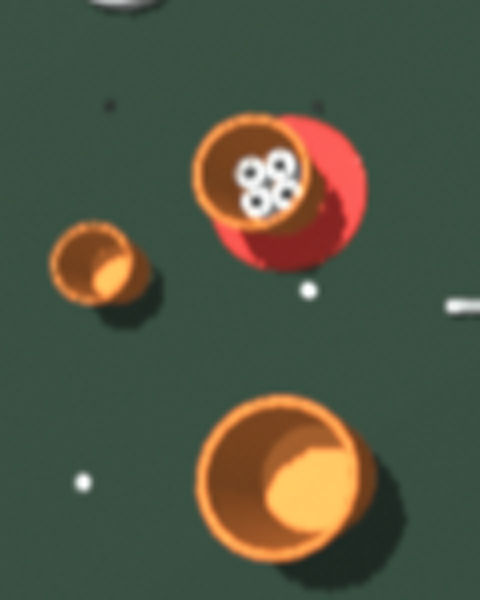

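The crop shows that the medium cup on the mat holds feet, apparently in two layers (tops at about z 43). Its rim is 70 mm wide at z 83, so it is the cup meant; the small one is about 47 mm wide and the big one about 90 mm. Next I'll refine the strays, mat, bin, post and pedal from both views.

```bash
python3 - <<'E'
from h import *
T=load('top0');S=load('side0')
WT,WS=world(T),world(S)
def tri(a,b):
    (o1,d1),(o2,d2)=ray(T,*a),ray(S,*b);A=np.c_[d1,-d2];k=np.linalg.lstsq(A,o2-o1,rcond=None)[0];p,q=o1+k[0]*d1,o2+k[1]*d2;return (p+q)/2,np.linalg.norm(p-q)
def cen(c,W,box,zmin,zmax=200,m=None):
    k=(W[...,0]>box[0])&(W[...,0]<box[1])&(W[...,1]>box[2])&(W[...,1]<box[3])&(W[...,2]>zmin)&(W[...,2]<zmax)&(c['range_z']>0)
    if m is not None:k&=masks(c['image'])[m]
    v,u=np.nonzero(k);return k,(u.mean(),v.mean())
for x,y in((441,83),(442,-13),(445,-96)):
    b=(x-22,x+22,y-22,y+22);a=cen(T,WT,b,11)[1];s=cen(S,WS,b,11)[1]
    print('stray',*[np.round(q,1) for q in tri(a,s)])
    print('  plane',onplane(T,*a,15).round(1),onplane(S,*s,15).round(1))
# mat: contour hull circle on plane 3, excluding cup side: take red+cup hull points at low-y half
for c in(T,S):
    m=masks(c['image'])['red'];N,L,st,ce=cv2.connectedComponentsWithStats(m.astype(np.uint8))
    i=max(range(1,N),key=lambda i:st[i,4] if abs(onplane(c,*ce[i],3)[:2]-[440,290]).max()<30 else 0)
    cn=max(cv2.findContours((L==i).astype(np.uint8),0,cv2.CHAIN_APPROX_NONE)[0],key=len)[:,0]
    P=np.array([onplane(c,u,v,3) for u,v in cn]);
    C=np.array([438.,297.])
    for _ in range(30):
        d=np.hypot(*(P[:,:2]-C).T);Q=P[abs(d-52)<5];C=C+((Q[:,:2]-C)*(1-52/np.hypot(*(Q[:,:2]-C).T))[:,None]).mean(0)*2
    print('mat',C.round(1),len(Q),len(P), 'free fit',fitc(Q))
for n,c,W in(('T',T,WT),('S',S,WS)):
    k,_=cen(c,W,(410,500,-350,-235),12);P=W[k];print(n,'pedal',np.percentile(P,[2,98],axis=0).round(0).tolist())
    im=c['image'][k];dk=im.max(1)<45;Q=P[dk];print('  dark',len(Q),np.percentile(Q,[2,50,98],axis=0).round(0).tolist())
    k,_=cen(c,W,(535,572,-215,-160),60);P=W[k];print('  post',np.percentile(P,[2,98],axis=0).round(0).tolist(),np.median(P[P[:,2]>P[:,2].max()-6],0).round(1))
    k,_=cen(c,W,(570,710,-270,-95),80,100,'blue');P=W[k].astype(np.float32);print('  binrim',cv2.minAreaRect(P[:,:2]),P[:,2].mean())
    k,_=cen(c,W,(600,680,-230,-130),20,60,'blue');print('  binfloor z',np.median(W[k][:,2]))
    k,_=cen(c,W,(580,690,-470,-350),20);P=W[k];print('  riser',np.percentile(P,[2,98],axis=0).round(0).tolist())
E
```

```text
stray [440.3  84.8  11.6] 1.9
  plane [438.9  84.8  15. ] [439.6  79.7  15. ]
stray [443.4 -11.2  12. ] 2.4
  plane [441.7 -10.8  15. ] [443.1 -15.3  15. ]
stray [446.2 -95.3  12.9] 1.6
  plane [445.  -94.8  15. ] [445.9 -98.   15. ]
mat [440.  295.7] 78 125 free fit (array([439.62477792, 294.97208569]), np.float64(51.10777005592555))
mat [439.2 290.8] 52 80 free fit (array([439.02545922, 290.29951314]), np.float64(51.347410603044914))
T pedal [[412.0, -323.0, 24.0], [498.0, -250.0, 55.0]]Traceback (most recent call last):
  File "<stdin>", line 26, in <module>
    return _quantile_unchecked(
        a, q, axis, out, overwrite_input, method, keepdims, weights)
    return _ureduce(a,
                    func=_quantile_ureduce_func,
    ...<5 lines>...
                    overwrite_input=overwrite_input,
                    method=method)
    r = func(a, **kwargs)
    result = _quantile(arr,
                       quantiles=q,
    ...<2 lines>...
                       out=out,
                       weights=wgt)
    slices_having_nans = np.isnan(arr[-1, ...])
                                  ~~~^^^^^^^^^
IndexError: index -1 is out of bounds for axis 0 with size 0
```

Call:
play_rows --steps "40 -100 0 0 0 0 45; 80 -200 0 0 0 0 45; 120 -300 0 0 0 0 45; 160 -400 0 0 0 0 45; 196 -490 -60 0 0 0 45"

```text
time_s: 0.65
eef_pos: [338.3, 342.3, 223.0]
eef_rot: [[-0.92, 0.391, 0.002], [0.391, 0.92, 0.001], [-0.001, 0.002, -1.0]]
ft_force: [0.3, 0.2, 0.4]
opening: 44.5
grasp_force: 0.0
```

```bash
python3 - <<'E'
from h import *
cap('wrist','w1');s=r.get_state();print(s['joint_pos'],s['eef_pos'])
E
```

```text
[ 0.75794472  0.22126321  1.95604479 -0.00324768  0.96876562 -0.40678767] [338.40973174 335.59692071 220.70375642]
```

Call:
play_rows --steps "20 -45 -10 0 0 0 45; 40 -90 -20 0 0 0 45; 60 -135 -35 0 0 0 45; 80 -180 -50 0 0 0 45; 95 -220 -65 0 0 0 45"

```text
time_s: 1.2
eef_pos: [433.4, 121.9, 157.1]
eef_rot: [[-0.92, 0.392, 0.001], [0.392, 0.92, 0.0], [-0.001, 0.001, -1.0]]
ft_force: [1.1, 0.9, 0.7]
opening: 45.4
grasp_force: 0.0
```

Call:
play_rows --steps "5 -20 -10 0 0 0 45; 5 -28 -20 0 0 0 45; 5 -28 -20 0 0 0 45; 5 -28 -20 0 0 0 45"

```text
time_s: 1.6
eef_pos: [437.2, 96.3, 137.3]
eef_rot: [[-0.92, 0.392, -0.001], [0.392, 0.92, 0.0], [0.001, -0.0, -1.0]]
ft_force: [0.4, 0.8, 0.5]
opening: 45.1
grasp_force: 0.0
```

```bash
cat >> h.py <<'E'
def pst():
    s=r.get_state();print('t',s['time_s'],'q',s['joint_pos'].round(3),'p',s['eef_pos'].round(1),'open',round(float(s['opening']),1),'gf',round(float(s['grasp_force']),1),'F',s['ft_force'].round(1))
    open('log.txt','a').write(repr((s['joint_pos'].tolist(),s['eef_pos'].tolist(),s['eef_rot'].tolist()))+'\n');return s
E
python3 - <<'E'
from h import *
cap('wrist','w1');pst()
T=load('top0');S=load('side0')
for n,c in(('T',T),('S',S)):
    W=world(c)
    def cen(box,zmin,zmax=200,m=None):
        k=(W[...,0]>box[0])&(W[...,0]<box[1])&(W[...,1]>box[2])&(W[...,1]<box[3])&(W[...,2]>zmin)&(W[...,2]<zmax)&(c['range_z']>0)
        return k&masks(c['image'])[m] if m else k
    k=cen((410,500,-350,-235),12);P=W[k];im=c['image'][k].astype(int);print(n,'pedal',np.percentile(P,[2,98],axis=0).round(0).tolist())
    Q=P[(im.max(1)-im.min(1)<30)];print('  grey',len(Q),np.percentile(Q,[2,50,98],axis=0).round(0).tolist())
    Q=P[im.max(1)<np.percentile(im.max(1),30)];print('  dark',len(Q),np.percentile(Q,[2,50,98],axis=0).round(0).tolist())
    P=W[cen((535,572,-215,-160),60)];print('  post',np.percentile(P,[2,98],axis=0).round(0).tolist(),np.median(P[P[:,2]>P[:,2].max()-6],0).round(1))
    P=W[cen((570,710,-270,-95),80,100,'blue')].astype(np.float32);print('  binrim',cv2.minAreaRect(P[:,:2]),P[:,2].mean())
    print('  binfloor z',np.median(W[cen((600,680,-230,-130),20,60,'blue')][:,2]))
    P=W[cen((580,690,-470,-350),20)];print('  riser',np.percentile(P,[2,98],axis=0).round(0).tolist())
E
```

```text
t 1.65 q [ 0.191  0.317  2.079  0.     0.745 -0.979] p [437.4  96.6 137.6] open 44.7 gf 0.0 F [-0.6  0.3  0. ]
T pedal [[412.0, -323.0, 24.0], [498.0, -250.0, 55.0]]
  grey 687 [[412.0, -312.0, 25.0], [454.0, -282.0, 39.0], [497.0, -254.0, 56.0]]
  dark 231 [[411.0, -305.0, 43.0], [428.0, -281.0, 50.0], [444.0, -257.0, 56.0]]
  post [[545.0, -186.0, 63.0], [562.0, -170.0, 112.0]] [ 553.9 -178.6  109.1]Traceback (most recent call last):
  File "<stdin>", line 13, in <module>
cv2.error: OpenCV(4.12.0) /io/opencv/modules/imgproc/src/convhull.cpp:143: error: (-215:Assertion failed) total >= 0 && (depth == CV_32F || depth == CV_32S) in function 'convexHull'
```

View pics/w1.png

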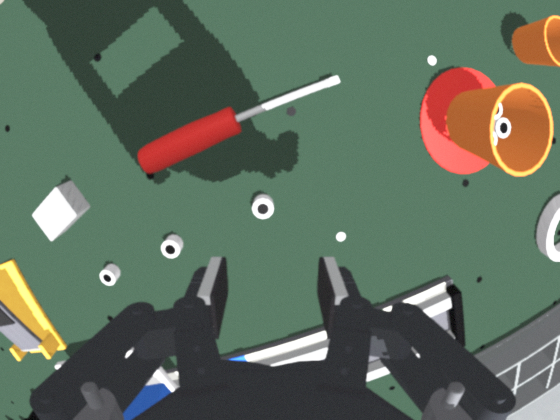

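The wrist view shows the strays at (263,208), (172,247) and (110,275), with the fingers open at the bottom. I'll cast those rays and finish the bin measurement.

```bash
python3 - <<'E'
from h import *
c=load('w1');g=cv2.cvtColor(c['image'],cv2.COLOR_RGB2HSV)
m=((g[...,1]<60)&(g[...,2]>110)).astype(np.uint8)
for u,v in((263,208),(172,247),(110,275)):
    s=m[v-18:v+18,u-18:u+18].copy();N,L,st,ce=cv2.connectedComponentsWithStats(s);i=1+np.argmax(st[1:,4])
    cn=max(cv2.findContours((L==i).astype(np.uint8),0,1)[0],key=len)
    cc,ra=cv2.minEnclosingCircle(cn);p=(cc[0]+u-18,cc[1]+v-18)
    d=g[v-18:v+18,u-18:u+18,2].astype(float);fill=cv2.drawContours(np.zeros_like(s),[cn],-1,1,-1);dk=(fill>0)&(d<70);yy,xx=np.nonzero(dk)
    print(p,ra,onplane(c,*p,10,True).round(1),'dot',(xx.mean()+u-18,yy.mean()+v-18),onplane(c,xx.mean()+u-18,yy.mean()+v-18,16,True).round(1))
for n in('top0','side0'):
    c=load(n);W=world(c);m=masks(c['image'])['blue']&(W[...,0]>570)&(W[...,0]<715)&(W[...,1]>-275)&(W[...,1]<-95)&(W[...,2]>80)
    P=W[m].astype(np.float32);print(cv2.minAreaRect(np.ascontiguousarray(P[:,:2])),np.median(P[:,2]))
    m=(abs(W[...,0]-640)<40)&(abs(W[...,1]+180)<50);print('floor',np.median(W[m][:,2]))
    P=W[(abs(W[...,0]-630)<50)&(abs(W[...,1]+400)<50)&(W[...,2]>15)];print('riser',np.percentile(P,[2,98],axis=0).round(0).tolist())
c=load('side0');W=world(c);P=W[(abs(W[...,0]-553)<18)&(abs(W[...,1]+182)<28)&(W[...,2]>70)];print('post',np.percentile(P,[2,98],axis=0).round(0).tolist())
P=W[(abs(W[...,0]-435)<30)&(abs(W[...,1]+283)<40)&(W[...,2]>40)];print('pedal',np.percentile(P,[2,50,98],axis=0).round(0).tolist())
E
```

```text
(262.82758712768555, 205.91379356384277) 13.571211814880371 [440.9  85.7  10. ] dot (np.float64(261.0), np.float64(208.8)) [441.   84.2  16. ]
(172.0, 246.5) 13.463011741638184 [444.   -9.7  10. ] dot (np.float64(169.7111111111111), np.float64(249.0888888888889)) [443.7 -10.1  16. ]
(110.01408386230469, 274.35211181640625) 12.031641006469727 [446.6 -92.6  10. ] dot (np.float64(106.61538461538461), np.float64(277.7307692307692)) [446.7 -94.3  16. ]
((642.4143676757812, -179.63609313964844), (151.23098754882812, 122.19108581542969), 89.62544250488281) 88.13566
floor 39.21540592182131
riser [[607.0, -440.0, 15.0], [641.0, -407.0, 88.0]]
((643.0029296875, -181.08816528320312), (124.67584991455078, 159.20558166503906), 0.1811256855726242) 86.676155
floor 38.83948168257372
riser [[609.0, -446.0, 16.0], [641.0, -415.0, 90.0]]
post [[546.0, -191.0, 71.0], [563.0, -172.0, 110.0]]
pedal [[406.0, -313.0, 40.0], [426.0, -288.0, 49.0], [454.0, -257.0, 57.0]]
```

Call:
play_rows --steps "4 -12 -40 0 0 0 45; 4 -12 -80 0 0 0 45; 4 -12 -115 0 0 0 45; 4 -12 -131 0 0 0 45; 4 -12 -133 0 0 0 45"

```text
time_s: 2.15
eef_pos: [440.4, 84.6, 2.9]
eef_rot: [[-0.921, 0.39, -0.003], [0.39, 0.921, -0.0], [0.002, -0.001, -1.0]]
ft_force: [0.4, 0.7, 0.1]
opening: 45.2
grasp_force: 0.0
```

Call:
play_rows --steps "0 0 0 0 0 0 45; 0 0 0 0 0 0 12; 0 0 0 0 0 0 12; 0 0 0 0 0 0 12; 0 0 0 0 0 0 12"

```text
time_s: 2.65
eef_pos: [442.5, 84.0, 5.8]
eef_rot: [[-0.92, 0.392, 0.003], [0.392, 0.92, 0.001], [-0.002, 0.002, -1.0]]
ft_force: [-1.4, 2.3, 8.2]
opening: 14.4
grasp_force: 58.5
```

Call:
play_rows --steps "0 0 40 0 0 0 12; 20 -20 80 0 0 0 12; 50 -50 110 0 0 0 12; 80 -85 120 0 0 0 12; 110 -120 120 0 0 0 12"

```text
time_s: 3.15
eef_pos: [554.5, -37.8, 128.2]
eef_rot: [[-0.92, 0.391, 0.007], [0.392, 0.92, -0.001], [-0.006, 0.002, -1.0]]
ft_force: [0.9, -0.2, -0.9]
opening: 14.8
grasp_force: 58.7
```

```bash
python3 -c "
from h import *
pst()"
```

```text
t 3.15 q [-0.09   0.463  1.857  0.     0.815 -1.258] p [554.5 -37.8 128.2] open 14.8 gf 58.7 F [ 0.9 -0.2 -0.9]
```

Call:
play_rows --steps "20 -40 0 0 0 0 12; 42 -82 0 0 0 0 12; 64 -124 0 0 0 0 12; 86 -162 -5 0 0 0 12; 86 -162 -40 0 0 0 12"

```text
time_s: 3.65
eef_pos: [644.0, -204.8, 89.7]
eef_rot: [[-0.918, 0.395, 0.014], [0.395, 0.918, -0.005], [-0.015, 0.0, -1.0]]
ft_force: [1.1, -0.1, -0.7]
opening: 15.0
grasp_force: 58.7
```

Call:
play_rows --steps "0 0 -30 0 0 0 12; 0 0 -34 0 0 0 12; 0 0 -34 0 0 0 12; 0 0 -34 0 0 0 40; 0 0 -34 0 0 0 40"

```text
time_s: 4.15
eef_pos: [638.8, -198.5, 52.5]
eef_rot: [[-0.92, 0.392, 0.003], [0.392, 0.92, -0.001], [-0.003, 0.0, -1.0]]
ft_force: [-0.2, -0.7, 0.1]
opening: 39.6
grasp_force: 0.0
```

Call:
play_rows --steps "0 0 0 0 0 0 40; 0 0 40 0 0 0 40; 0 0 80 0 0 0 40; -40 30 80 0 0 0 45; -80 55 80 0 0 0 45"

```text
time_s: 4.65
eef_pos: [558.5, -143.2, 132.7]
eef_rot: [[-0.92, 0.392, 0.005], [0.392, 0.92, -0.001], [-0.005, 0.001, -1.0]]
ft_force: [-1.2, 0.2, -0.3]
opening: 44.8
grasp_force: 0.0
```

```bash
python3 -c "
from h import *
pst();cap('wrist','w2')"
```

```text
t 4.65 q [-0.272  0.482  1.808  0.     0.846 -1.439] p [ 558.5 -143.2  132.7] open 44.8 gf 0.0 F [-1.2  0.2 -0.3]
```

View pics/w2.png

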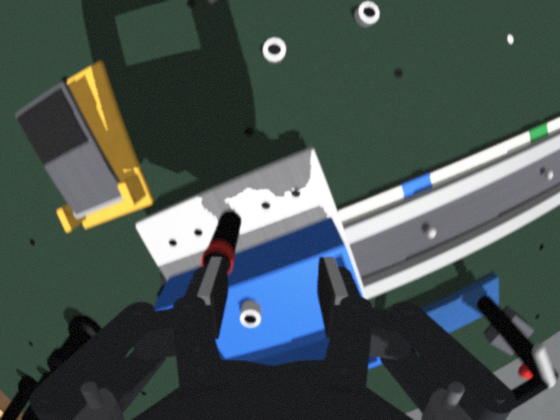

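Stray 1 lies in the bin at (251,318), and the other two are still on the table. Stray 3 is next.

Call:
play_rows --steps "-40 16 0 0 0 0 45; -80 33 -10 0 0 0 45; -112 48 -40 0 0 0 45; -112 49 -80 0 0 0 45; -112 49 -115 0 0 0 45"

```text
time_s: 5.2
eef_pos: [445.5, -94.0, 15.3]
eef_rot: [[-0.92, 0.391, 0.002], [0.391, 0.92, -0.001], [-0.002, 0.0, -1.0]]
ft_force: [0.9, -0.1, -0.7]
opening: 45.0
grasp_force: 0.0
```

Call:
play_rows --steps "0 0 -11 0 0 0 45; 0 0 -11 0 0 0 45; 0 0 -11 0 0 0 12; 0 0 -11 0 0 0 12; 0 0 -11 0 0 0 12"

```text
time_s: 5.7
eef_pos: [446.8, -94.7, 5.9]
eef_rot: [[-0.92, 0.392, 0.003], [0.392, 0.92, -0.001], [-0.003, 0.001, -1.0]]
ft_force: [-0.2, -0.3, 3.9]
opening: 15.0
grasp_force: 58.5
```

Call:
play_rows --steps "0 0 0 0 0 0 12; 0 0 45 0 0 0 12; 20 -10 90 0 0 0 12; 55 -25 125 0 0 0 12; 95 -45 128 0 0 0 12"

```text
time_s: 6.2
eef_pos: [543.5, -140.1, 138.5]
eef_rot: [[-0.92, 0.392, 0.008], [0.392, 0.92, -0.002], [-0.008, 0.001, -1.0]]
ft_force: [0.6, 0.0, -0.5]
opening: 14.5
grasp_force: 58.7
```

Call:
play_rows --steps "35 -15 0 0 0 0 12; 70 -25 0 0 0 0 12; 98 -30 0 0 0 0 12; 98 -30 -40 0 0 0 12; 98 -30 -74 0 0 0 12"

```text
time_s: 6.7
eef_pos: [640.4, -169.9, 59.3]
eef_rot: [[-0.92, 0.392, 0.004], [0.392, 0.92, -0.001], [-0.004, 0.001, -1.0]]
ft_force: [-0.2, 0.2, -0.2]
opening: 14.9
grasp_force: 58.7
```

```bash
python3 -c "
from h import *
pst()"
```

```text
t 6.7 q [-0.277  0.69   1.629 -0.     0.819 -1.445] p [ 640.4 -169.9   59.3] open 14.9 gf 58.7 F [-0.2  0.2 -0.2]
```

Call:
play_rows --steps "0 17 0 0 0 0 12; 0 17 -4 0 0 0 12; 0 17 -4 0 0 0 32; 0 17 -4 0 0 0 32; 0 17 40 0 0 0 32"

```text
time_s: 7.2
eef_pos: [635.2, -151.6, 94.9]
eef_rot: [[-0.92, 0.392, -0.008], [0.392, 0.92, 0.002], [0.008, -0.001, -1.0]]
ft_force: [0.6, -0.3, -0.9]
opening: 32.0
grasp_force: 0.0
```

Call:
play_rows --steps "0 0 40 0 0 0 45; -40 28 44 0 0 0 45; -80 56 44 0 0 0 45; -120 84 44 0 0 0 45; -160 112 30 0 0 0 45"

```text
time_s: 7.7
eef_pos: [479.6, -40.4, 131.2]
eef_rot: [[-0.92, 0.393, 0.006], [0.393, 0.92, -0.001], [-0.006, 0.002, -1.0]]
ft_force: [0.4, -0.2, -0.7]
opening: 45.0
grasp_force: 0.0
```

Call:
play_rows --steps "-36 30 -30 0 0 0 45; -37 35 -75 0 0 0 45; -37 35 -110 0 0 0 45; -37 35 -110 0 0 0 45; -37 35 -110 0 0 0 45"

```text
time_s: 8.2
eef_pos: [442.9, -6.0, 19.4]
eef_rot: [[-0.92, 0.392, 0.001], [0.392, 0.92, -0.0], [-0.001, 0.0, -1.0]]
ft_force: [0.3, -0.4, 0.0]
opening: 44.9
grasp_force: 0.0
```

```bash
python3 -c "
from h import *
pst()"
```

```text
t 8.2 q [-0.04   0.559  2.126 -0.     0.456 -1.208] p [442.9  -6.   19.4] open 44.9 gf 0.0 F [ 0.3 -0.4  0. ]
```

Call:
play_rows --steps "0 -4 -8 0 0 0 45; 0 -4 -13 0 0 0 45; 0 -4 -13 0 0 0 12; 0 -4 -13 0 0 0 12; 0 -4 -13 0 0 0 12"

```text
time_s: 8.7
eef_pos: [442.5, -10.0, 6.3]
eef_rot: [[-0.92, 0.392, 0.001], [0.392, 0.92, -0.0], [-0.001, 0.0, -1.0]]
ft_force: [-1.0, -0.5, 6.4]
opening: 14.6
grasp_force: 58.5
```

Call:
play_rows --steps "0 0 0 0 0 0 12; 0 0 45 0 0 0 12; 20 -15 90 0 0 0 12; 55 -40 125 0 0 0 12; 93 -68 128 0 0 0 12"

```text
time_s: 9.2
eef_pos: [534.8, -76.5, 137.6]
eef_rot: [[-0.92, 0.391, 0.006], [0.391, 0.92, -0.001], [-0.005, 0.001, -1.0]]
ft_force: [0.8, 0.3, -0.5]
opening: 14.9
grasp_force: 58.7
```

Call:
play_rows --steps "40 -30 0 0 0 0 12; 80 -62 0 0 0 0 12; 122 -92 0 0 0 0 12; 122 -98 -40 0 0 0 12; 122 -98 -68 0 0 0 12"

```text
time_s: 9.7
eef_pos: [655.9, -175.9, 64.3]
eef_rot: [[-0.919, 0.393, 0.002], [0.393, 0.919, -0.001], [-0.002, 0.0, -1.0]]
ft_force: [0.1, 0.4, -0.0]
opening: 14.5
grasp_force: 58.7
```

Call:
play_rows --steps "0 0 0 0 0 0 12; 0 0 0 0 0 0 34; 0 0 0 0 0 0 34; 0 0 0 0 0 0 34; 0 0 40 0 0 0 34"

```text
time_s: 10.2
eef_pos: [651.7, -172.9, 102.0]
eef_rot: [[-0.92, 0.392, -0.008], [0.392, 0.92, 0.002], [0.008, -0.001, -1.0]]
ft_force: [0.3, 0.1, -0.3]
opening: 33.9
grasp_force: 0.0
```

Call:
play_rows --steps "0 0 40 0 0 0 80; -40 30 60 0 0 0 80; -70 65 60 0 0 0 80; -100 100 60 0 0 0 80; -130 135 60 0 0 0 80"

```text
time_s: 10.7
eef_pos: [524.0, -38.0, 167.0]
eef_rot: [[-0.92, 0.392, 0.003], [0.392, 0.92, -0.0], [-0.003, 0.001, -1.0]]
ft_force: [1.4, 0.5, -0.0]
opening: 80.2
grasp_force: 0.0
```

```bash
python3 -c "
from h import *
pst();cap('top','t2');cap('wrist','w3')
import numpy as np
np.set_printoptions(suppress=True)
D=[eval(l) for l in open('log.txt')]
import scipy.optimize as so
def fk(p,q):
    h,a1,L2,L3,a3,L6=p;a=q[1];b=q[1]+q[2];c=b+q[4]
    return np.array([a1+L2*np.sin(a)+L3*np.sin(b)+a3*np.cos(b)+L6*np.sin(c),h+L2*np.cos(a)+L3*np.cos(b)-a3*np.sin(b)+L6*np.cos(c)])
D=D+[([1.149,.4237,1.6305,0,1.0886,0],[244.8,574.6,230.7],0),([.7579,.2213,1.956,0,.9688,0],[338.4,335.6,220.7],0)]
f=lambda p:np.concatenate([fk(p,q)-[np.hypot(x[0],x[1]),x[2]] for q,x,_ in D]+[0.002*(p-[300,0,450,450,0,250])])
s=so.least_squares(f,[300,0,450,450,0,250]);print(s.x.round(1),abs(s.fun).max());print([(np.arctan2(x[1],x[0])-q[0]) for q,x,_ in D])
"
```

```text
t 10.7 q [-0.095  0.366  1.9    0.     0.872 -1.263] p [524. -38. 167.] open 80.2 gf 0.0 F [ 1.4  0.5 -0. ]
[309.7   0.2 563.1 484.8  77.4 298.4] 0.22614688699856833
[np.float64(0.026677013148419082), np.float64(0.021447666783791133), np.float64(0.02072270775217211), np.float64(0.017960707579857738), np.float64(0.026846848197996445), np.float64(0.022684245960604824), np.float64(0.01904892607207853), np.float64(0.02334388462521564)]
```

View pics/t2.png

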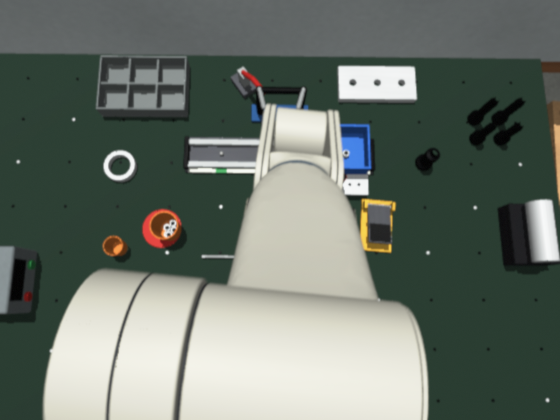

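The cup has been knocked: its rim is now around pixel (165,225), about 2 cm toward −y. One foot shows in the bin at (347,154), and the arm hides the rest. I'll re-measure the cup and test the sign of the wrist roll.

Call:
play_rows --steps "-10 40 30 -8 0 0 80; -20 85 60 -16 0 0 80; -30 130 80 -24 0 0 80; -30 170 80 -32 0 0 80; -30 200 80 -40 0 0 80"

```text
time_s: 11.3
eef_pos: [496.2, 164.8, 249.2]
eef_rot: [[-0.918, 0.396, 0.008], [0.298, 0.705, -0.644], [-0.261, -0.589, -0.765]]
ft_force: [1.3, -0.4, -1.1]
opening: 80.2
grasp_force: 0.0
```

```bash
python3 - <<'E'
from h import *
s=pst();print(s['eef_rot'].round(3))
for n in('top','side'):
    c=cap(n,n[0]+'3');W=world(c);m=masks(c['image'])['orange']&(W[...,2]>70)&(W[...,2]<95)&(abs(W[...,0]-440)<70)&(abs(W[...,1]-285)<80)
    P=W[m];print(n,len(P))
    if len(P)>10: print(fitc(P),np.median(P[:,2]),np.percentile(P,[1,99],axis=0).round(0))
c=load('t3');cv2.imwrite('pics/cupbin.png',np.vstack([cv2.resize(c['image'][195:265,90:230,::-1],None,fx=4,fy=4),cv2.resize(c['image'][110:190,290:390,::-1],(560,320))[:280]]))
E
```

```text
t 11.3 q [ 0.609  0.464  1.702 -0.568  1.44  -0.345] p [496.2 164.8 249.2] open 80.2 gf 0.0 F [ 1.3 -0.4 -1.1]
[[-0.918  0.396  0.008]
 [ 0.298  0.705 -0.644]
 [-0.261 -0.589 -0.765]]
top 173
(array([433.32649959, 270.76072623]), np.float64(33.52604737710597)) 80.71262543677095 [[399. 237.  70.]
 [468. 305.  87.]]
side 165
(array([435.33712129, 269.15769918]), np.float64(33.67225136691396)) 77.16109569543333 [[401. 232.  70.]
 [468. 308.  84.]]
```

View pics/cupbin.png

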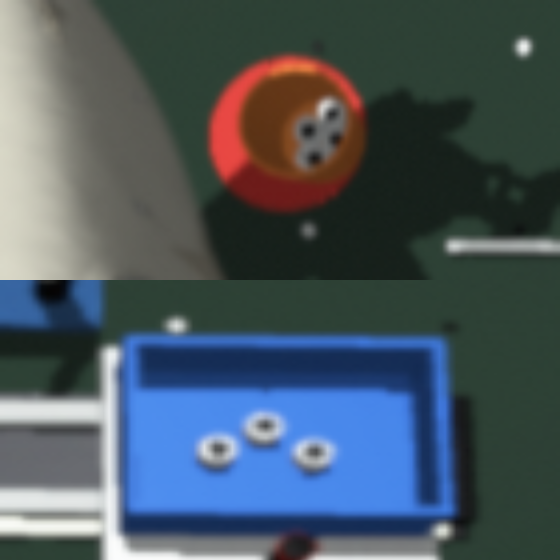

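The crop shows the cup still upright but off-centre on its mat, now at about (434.5,270), and all three strays inside the bin. I'll plan the side grasp and pour with a fitted kinematic model.

```bash
cat > k.py <<'E'
import numpy as np
from scipy.spatial.transform import Rotation as Ro
from scipy.optimize import least_squares
P0=[309.7,0.2,563.1,484.8,77.4,298.4]
LO=np.array([-3,-.9,.09,-1.31,.11,-2.54]);HI=np.array([3,2.11,2.58,4.45,2.69,2.54])
E=lambda a,q:Ro.from_euler(a,q).as_matrix()
def fk(q,p=P0,off=12.):
    h,a1,L2,L3,a3,L6=p
    A=E('z',q[0]);B=A@E('y',q[1]);C=B@E('y',q[2]);D=C@E('z',q[3])@E('y',q[4])@E('z',q[5]+np.pi/2)
    return A@[a1,off,h]+B@[0,0,L2]+C@[a3,0,L3]+D@[0,0,L6],D
def ik(x,R,q0s):
    best=None
    for q0 in q0s:
        s=least_squares(lambda q:np.r_[(fk(q)[0]-x)/100,(Ro.from_matrix(R.T@fk(q)[1]).as_rotvec())],np.clip(q0,LO+.01,HI-.01),bounds=(LO,HI))
        if best is None or s.cost<best.cost:best=s
    return best.x,np.sqrt(2*best.cost)
def grasp_R(d,sgn=1):
    d=np.array(d)/np.linalg.norm(d);y=np.cross([0,0,1],d);y*=sgn/np.linalg.norm(y);return np.c_[np.cross(y,d),y,d]
E
python3 - <<'E'
from k import *
for l in list(open('log.txt'))[-2:]:
    q,p,R=eval(l);x,D=fk(q);print((x-p).round(1),Ro.from_matrix(D.T@np.array(R)).as_rotvec().round(3))
qc=np.array(eval(list(open('log.txt'))[-1])[0])
np.set_printoptions(suppress=True,precision=2)
seeds=[qc,np.array([.9,.8,1.6,-1.2,1.5,0]),np.array([.3,.8,1.6,1.5,1.5,0]),np.array([.9,.8,1.6,1.5,1.5,1.5]),np.array([.3,.8,1.6,2.8,1.5,-1.5])]
cup=np.array([434.5,270,45])
for az in(-120,-105,-90,-75,-60,60,75,90,105):
  for t in(20,30,40):
    a,b=np.radians([az,t]);d=np.array([np.cos(a)*np.cos(b),np.sin(a)*np.cos(b),-np.sin(b)])
    for sg in(1,-1):
      R=grasp_R(d,sg);q,e=ik(cup+19*d,R,seeds)
      if e>.01: continue
      for g in(130,-130):
        R2=E('xyz',[0,0,0])@Ro.from_rotvec(np.radians(g)*d).as_matrix()@R
        up=(R2@R.T)[:,2]; c=np.array([642,-180,150])-35*np.r_[up[:2]/np.hypot(*up[:2]),0]
        q2,e2=ik(c+19*d,R2,[q,q-[1,0,0,0,0,0]]+seeds)
        if e2<.01: print(az,t,sg,g,'q',q,'q2',q2,'tilt',round(np.degrees(np.arccos(up[2]))),'mouth',up.round(2))
E
```

```text
[0.2 0.1 0. ] [-0.  0. -0.]
[ 0.1  1.9 -0.6] [-0.  0. -0.]
-120 20 1 -130 q [ 0.71  1.1   1.34 -0.34  1.88  1.34] q2 [ 0.04  0.93  1.43 -0.92  1.68 -1.34] tilt 117 mouth [ 0.89  0.1  -0.45]
-120 20 -1 130 q [ 0.71  1.1   1.34 -0.34  1.88 -1.8 ] q2 [ 0.    0.99  1.29 -0.96  1.71 -0.02] tilt 117 mouth [-0.36  0.82 -0.45]
-120 20 -1 -130 q [ 0.71  1.1   1.34 -0.34  1.88 -1.8 ] q2 [ 0.04  0.93  1.43 -0.92  1.68  1.8 ] tilt 117 mouth [ 0.89  0.1  -0.45]
-120 30 1 -130 q [ 0.7   1.02  1.42 -0.31  1.71  1.34] q2 [ 0.01  0.86  1.46 -0.84  1.55 -1.38] tilt 103 mouth [ 0.93  0.28 -0.23]
-120 30 -1 130 q [ 0.7   1.02  1.42 -0.31  1.71 -1.8 ] q2 [-0.02  0.91  1.35 -0.86  1.58 -0.05] tilt 103 mouth [-0.22  0.95 -0.23]
-120 30 -1 -130 q [ 0.7   1.02  1.42 -0.31  1.71 -1.8 ] q2 [ 0.01  0.86  1.46 -0.84  1.55  1.76] tilt 103 mouth [ 0.93  0.28 -0.23]
-120 40 1 -130 q [ 0.68  0.93  1.5  -0.28  1.54  1.34] q2 [-0.03  0.79  1.49 -0.75  1.42 -1.44] tilt 88 mouth [0.91 0.41 0.04]
-120 40 -1 130 q [ 0.68  0.93  1.5  -0.28  1.54 -1.8 ] q2 [-0.06  0.83  1.4  -0.76  1.45 -0.09] tilt 88 mouth [-0.1   0.99  0.
[... 6901 characters left out ...]
[-0.55  0.92  1.32  0.66  1.75 -1.86] tilt 103 mouth [ 0.82 -0.52 -0.23]
105 30 1 -130 q [0.05 0.87 1.97 1.21 1.13 1.89] q2 [-0.5   0.96  1.22  0.69  1.78 -0.05] tilt 103 mouth [-0.46 -0.86 -0.23]
105 30 -1 130 q [ 0.05  0.87  1.97  1.21  1.13 -1.25] q2 [-0.55  0.92  1.32  0.66  1.75  1.28] tilt 103 mouth [ 0.82 -0.52 -0.23]
105 40 1 130 q [0.1  0.79 2.   1.16 0.97 1.99] q2 [-0.51  0.85  1.37  0.58  1.61 -1.84] tilt 88 mouth [ 0.78 -0.63  0.04]
105 40 1 -130 q [0.1  0.79 2.   1.16 0.97 1.99] q2 [-0.48  0.88  1.28  0.6   1.64 -0.04] tilt 88 mouth [-0.36 -0.93  0.04]
105 40 -1 130 q [ 0.1   0.79  2.    1.16  0.97 -1.15] q2 [-0.51  0.85  1.37  0.58  1.61  1.31] tilt 88 mouth [ 0.78 -0.63  0.04]
```

```bash
cat >> k.py <<'E'
from h import r
def delta(xt,Rt,n=1,s=None):
    "print shift and turn from the present pose to the target"
    s=s or r.get_state();dx=xt-s['eef_pos'];w=Ro.from_matrix(Rt@s['eef_rot'].T).as_rotvec(degrees=True)
    print('shift',dx.round(1),'|',round(float(np.linalg.norm(dx))),'turn',w.round(1),'|',round(float(np.linalg.norm(w)),1));return dx,w
def ddir(az,t):
    a,b=np.radians([az,t]);return np.array([np.cos(a)*np.cos(b),np.sin(a)*np.cos(b),-np.sin(b)])
E
python3 - <<'E'
from k import *
d=ddir(-105,25);R=grasp_R(d,1);print(R.round(3),d.round(3))
V=np.array([485,420,190.]);delta(V,R);print(ik(V,R,[r.get_state()['joint_pos']]))
print('pre',434.5-81*d[0],270-81*d[1],45-81*d[2],'grasp',np.array([434.5,270,45])+19*d)
E
```

```text
[[ 0.109  0.966 -0.235]
 [ 0.408 -0.259 -0.875]
 [-0.906  0.    -0.423]] [-0.235 -0.875 -0.423]
shift [ -9.9 251.9 -53.6] | 258 turn [-29.1 -51.3 -55.1] | 80.7
(array([ 0.87349899,  1.02188388,  1.01596221, -0.4728843 ,  2.14530512,
        1.10546574]), np.float64(6.52794760370566e-16))
pre 453.5001469967942 340.909513943313 79.23207920099665 grasp [430.0431754  253.36690414  36.97025303]
```

Call:
play_rows --steps "-1 25 0 -2.9 -5.1 -5.5 80; -2 50 0 -5.8 -10.2 -11 80; -3 76 0 -8.7 -15.4 -16.5 80; -4 101 0 -11.6 -20.5 -22 80; -5 126 0 -14.5 -25.6 -27.5 80"

```text
time_s: 11.9
eef_pos: [490.2, 287.7, 246.1]
eef_rot: [[-0.487, 0.872, -0.049], [0.532, 0.251, -0.809], [-0.693, -0.42, -0.586]]
ft_force: [-0.7, 0.8, -0.4]
opening: 80.1
grasp_force: 0.0
```

Call:
play_rows --steps "-1 25 -10 -2.9 -5.1 -5.5 80; -2 50 -20 -5.8 -10.2 -11 80; -3 76 -30 -8.7 -15.4 -16.5 80; -4 101 -42 -11.6 -20.5 -22 80; -5 126 -54 -14.5 -25.6 -27.5 80"

```text
time_s: 12.4
eef_pos: [485.5, 413.6, 191.6]
eef_rot: [[0.121, 0.964, -0.235], [0.413, -0.264, -0.871], [-0.903, 0.008, -0.431]]
ft_force: [0.8, 0.2, 0.0]
opening: 79.9
grasp_force: 0.0
```

Call:
play_rows --steps "0 0 0 0 0 0 83; 0 0 0 0 0 0 83; 0 0 0 0 0 0 83"

```text
time_s: 12.7
eef_pos: [485.4, 412.2, 192.5]
eef_rot: [[0.115, 0.966, -0.233], [0.415, -0.26, -0.872], [-0.902, 0.004, -0.431]]
ft_force: [0.5, 0.5, 0.1]
opening: 83.1
grasp_force: 0.0
```

```bash
python3 - <<'E'
from k import *
from h import *
pst();d=ddir(-105,25);R=grasp_R(d,1)
delta(np.array([453.5,341,79.]),R)
for n in('top','side','wrist'):
    c=cap(n,n[0]+'4')
    if n=='wrist':continue
    W=world(c);m=masks(c['image'])['orange']&(W[...,2]>70)&(W[...,2]<95)&(abs(W[...,0]-440)<70)&(abs(W[...,1]-285)<80)
    P=W[m];print(n,len(P),fitc(P) if len(P)>20 else '')
E
```

```text
t 12.7 q [ 0.868  1.011  1.032 -0.472  2.131  1.109] p [485.4 412.2 192.5] open 83.1 gf 0.0 F [0.5 0.5 0.1]
shift [ -31.9  -71.2 -113.5] | 138 turn [-0.5  0.3  0.1] | 0.6
top 184 (array([433.26078126, 271.15966187]), np.float64(33.65245250459318))
side 167 (array([435.39411547, 270.04092062]), np.float64(33.86193305033739))
```

View pics/w4.png

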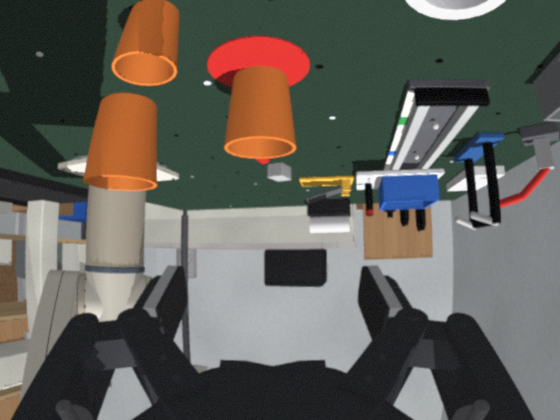

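The wrist view shows the medium cup on the mat at (262,105) with both fingers clear of it. The image is inverted, so the wrist camera hangs under the tool. I'll roll 180° so it sits on top before going low.

Call:
play_rows --steps "0 0 0 2 7.4 3.7 83; 0 0 0 4 14.8 7.3 83; 0 0 0 5.9 22.2 11 83; 0 0 0 7.9 29.6 14.6 83; 0 0 0 9.9 37 18.3 83"

```text
time_s: 13.35
eef_pos: [484.9, 412.6, 192.2]
eef_rot: [[-0.571, 0.787, -0.232], [0.481, 0.092, -0.872], [-0.665, -0.61, -0.431]]
ft_force: [-0.0, -0.0, -0.5]
opening: 83.1
grasp_force: 0.0
```

Call:
play_rows --steps "0 0 0 2 7.4 3.7 83; 0 0 0 4 14.8 7.3 83; 0 0 0 5.9 22.2 11 83; 0 0 0 7.9 29.6 14.6 83; 0 0 0 9.9 37 18.3 83"

```text
time_s: 13.85
eef_pos: [484.9, 412.6, 192.2]
eef_rot: [[-0.953, 0.196, -0.231], [0.292, 0.394, -0.872], [-0.08, -0.898, -0.433]]
ft_force: [-0.1, -0.2, -0.4]
opening: 83.0
grasp_force: 0.0
```

Call:
play_rows --steps "0 0 0 2 7.4 3.7 83; 0 0 0 4 14.8 7.3 83; 0 0 0 5.9 22.2 11 83; 0 0 0 7.9 29.6 14.6 83; 0 0 0 9.9 37 18.3 83"

```text
time_s: 14.35
eef_pos: [484.9, 412.6, 192.2]
eef_rot: [[-0.835, -0.499, -0.232], [-0.05, 0.489, -0.871], [0.547, -0.716, -0.434]]
ft_force: [0.0, 0.7, 0.0]
opening: 82.9
grasp_force: 0.0
```

Call:
play_rows --steps "0 0 0 2 7.4 3.7 83; 0 0 0 4 14.8 7.3 83; 0 0 0 5.9 22.2 11 83; 0 0 0 7.9 29.6 14.6 83; 0 0 0 9.9 37 18.3 83"

```text
time_s: 14.85
eef_pos: [484.9, 412.6, 192.2]
eef_rot: [[-0.28, -0.931, -0.233], [-0.368, 0.328, -0.87], [0.887, -0.158, -0.434]]
ft_force: [0.5, 0.1, -0.4]
opening: 83.3
grasp_force: 0.0
```

```bash
python3 - <<'E'
from k import *
from h import *
pst();d=ddir(-105,25);R=grasp_R(d,-1)
delta(np.array([453.5,341.5,79.]),R)
E
```

```text
t 14.85 q [ 0.869  1.009  1.033 -0.47   2.128 -1.859] p [484.9 412.6 192.2] open 83.3 gf 0.0 F [ 0.5  0.1 -0.4]
shift [ -31.4  -71.1 -113.2] | 137 turn [1.7 9.  4.3] | 10.1
```

Call:
play_rows --steps "-6 -14 -23 0.3 1.8 0.9 83; -12 -28 -46 0.7 3.6 1.7 83; -19 -43 -68 1 5.4 2.6 83; -25 -57 -91 1.4 7.2 3.4 83; -31 -71 -113 1.7 9 4.3 83"

```text
time_s: 15.35
eef_pos: [453.8, 341.2, 78.4]
eef_rot: [[-0.114, -0.965, -0.234], [-0.408, 0.261, -0.875], [0.906, -0.004, -0.424]]
ft_force: [-0.2, 0.1, -0.8]
opening: 82.9
grasp_force: 0.0
```

Call:
play_rows --steps "0 0 0 0 0 0 83; 0 0 0 0 0 0 83; 0 0 0 0 0 0 83"

```text
time_s: 15.65
eef_pos: [454.7, 343.1, 79.7]
eef_rot: [[-0.118, -0.965, -0.234], [-0.408, 0.261, -0.875], [0.905, -0.008, -0.425]]
ft_force: [-0.1, 0.1, -0.4]
opening: 83.1
grasp_force: 0.0
```

```bash
python3 - <<'E'
from k import *
from h import *
pst();d=ddir(-105,25);R=grasp_R(d,-1)
c=cap('wrist','w5')
delta(np.array([434.5,270.3,45.])+19*d,R)
E
```

```text
t 15.65 q [ 0.842  1.06   1.238 -0.445  1.898 -1.926] p [454.7 343.1  79.7] open 83.1 gf 0.0 F [-0.1  0.1 -0.4]
shift [-24.7 -89.5 -42.7] | 102 turn [-0.   0.5  0.2] | 0.5
```

View pics/w5.png

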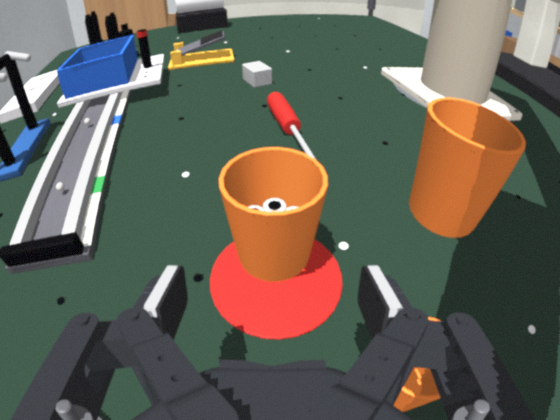

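The cup sits at (275,215), centred between the fingers (mid x about 274). I'll move in and close.

Call:
play_rows --steps "-5 -18 -8.5 0 0 0 83; -10 -36 -17 0 0.2 0.1 83; -15 -54 -25.5 0 0.4 0.2 83; -20 -72 -34 0 0.5 0.2 83; -25 -90 -43 0 0.5 0.2 83"

```text
time_s: 16.2
eef_pos: [429.5, 252.4, 35.8]
eef_rot: [[-0.108, -0.966, -0.234], [-0.408, 0.258, -0.876], [0.906, 0.001, -0.422]]
ft_force: [-0.3, -0.8, -0.0]
opening: 82.7
grasp_force: 0.0
```

Call:
play_rows --steps "0 0 0 0 0 0 83; 0 0 0 0 0 0 83; 0 0 0 0 0 0 70; 0 0 0 0 0 0 55; 0 0 0 0 0 0 55"

```text
time_s: 16.7
eef_pos: [429.6, 253.3, 36.2]
eef_rot: [[-0.107, -0.966, -0.234], [-0.407, 0.257, -0.876], [0.907, 0.001, -0.421]]
ft_force: [1.3, 3.1, 5.2]
opening: 65.2
grasp_force: 64.5
```

Call:
play_rows --steps "0 0 0 0 0 0 55; 0 0 0 0 0 0 55; 0 0 10 0 0 0 55; 0 0 25 0 0 0 55; 0 0 45 0 0 0 55"

```text
time_s: 17.2
eef_pos: [428.5, 251.9, 80.7]
eef_rot: [[-0.105, -0.966, -0.235], [-0.407, 0.258, -0.876], [0.908, 0.004, -0.42]]
ft_force: [0.5, 0.3, -3.0]
opening: 65.4
grasp_force: 66.2
```

```bash
python3 - <<'E'
from k import *
from h import *
s=pst();print(s['eef_rot'].round(3))
c=cap('wrist','w6')
E
```

```text
t 17.2 q [ 0.785  0.974  1.47  -0.48   1.755 -1.907] p [428.5 251.9  80.7] open 65.4 gf 66.2 F [ 0.5  0.3 -3. ]
[[-0.105 -0.966 -0.235]
 [-0.407  0.258 -0.876]
 [ 0.908  0.004 -0.42 ]]
```

View pics/w6.png

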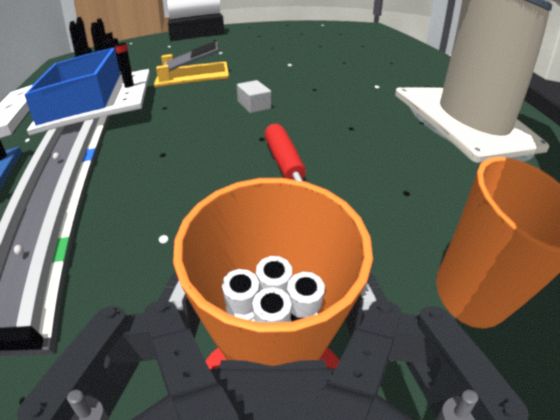

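The cup is lifted and held upright, with two layers of feet in it. Now I'll plan the pour.

```bash
python3 - <<'E'
from k import *
from h import *
s=r.get_state();R=s['eef_rot'];d=R[:,2]
for g in(-60,-80,-100,-120,-140,-150):
    u=Ro.from_rotvec(np.radians(g)*d).as_matrix()[:,2]
    lo=38*u+36*(-np.array([0,0,1])+u*u[2])/np.linalg.norm(-np.array([0,0,1])+u*u[2])
    print(g,round(np.degrees(np.arccos(u[2]))),'up',u.round(2),'lip rel G',lo.round(0),'base rel G',(-42*u).round(0))
for c in([612,-200,150],[612,-205,170]):
    x=np.array(c)+19*d;print('TCP',x);delta(x,R)
    q=s['joint_pos'];
    for g in(0,-50,-100,-145):
        q,e=ik(x,Ro.from_rotvec(np.radians(g)*d).as_matrix()@R,[q]);print(g,q.round(2),round(e,4))
print('d per 8deg',(-8*d).round(2))
E
```

```text
-60 54 up [ 0.81 -0.02  0.59] lip rel G [52. -1. -7.] base rel G [-34.   1. -25.]
-80 71 up [0.94 0.07 0.32] lip rel G [ 47.   4. -22.] base rel G [-40.  -3. -13.]
-100 88 up [0.98 0.2  0.04] lip rel G [ 38.   8. -35.] base rel G [-41.  -9.  -1.]
-120 103 up [ 0.91  0.35 -0.23] lip rel G [ 27.  10. -44.] base rel G [-38. -15.  10.]
-140 117 up [ 0.74  0.5  -0.45] lip rel G [ 15.  10. -49.] base rel G [-31. -21.  19.]
-150 122 up [ 0.62  0.57 -0.53] lip rel G [ 10.   9. -51.] base rel G [-26. -24.  22.]
TCP [ 607.54844194 -216.63991424  141.98146616]
shift [ 177.9 -469.5   57.9] | 505 turn [0. 0. 0.] | 0.0
0 [ 0.05  0.84  1.59 -1.06  1.43 -2.25] 0.0
-50 [ 0.09  0.84  1.74 -1.31  1.36 -2.54] 0.4619
-100 [ 0.11  0.86  1.77 -1.31  1.37 -2.54] 1.2612
-145 [ 0.13  0.88  1.78 -1.31  1.39 -2.54] 2.0148
TCP [ 607.54844194 -221.63991424  161.98146616]
shift [ 177.9 -474.5   77.9] | 513 turn [0. 0. 0.] | 0.0
0 [ 0.04  0.81  1.59 -1.06  1.44 -2.28] 0.0
-50 [ 0.08  0.81  1.75 -1.31  1.37 -2.54] 0.4859
-100 [ 0.1   0.83  1.77 -1.31  1.38 -2.54] 1.2893
-145 [ 0.13  0.85  1.79 -1.31  1.41 -2.54] 2.0431
d per 8deg [1.87 7.01 3.38]
```

```bash
python3 - <<'E'
from k import *
from h import *
s=r.get_state();R=s['eef_rot'];d=R[:,2]
for g in(60,80,100,120,135,145):
    u=Ro.from_rotvec(np.radians(g)*d).as_matrix()[:,2]
    lo=38*u+36*(-np.array([0,0,1])+u*u[2])/np.linalg.norm(-np.array([0,0,1])+u*u[2])
    print(g,round(np.degrees(np.arccos(u[2]))),'up',u.round(2),'lip rel G',lo.round(0),'base rel G',(-42*u).round(0))
for c in([670,-203,150],[665,-203,160]):
    x=np.array(c)+19*d;print('TCP',x);delta(x,R)
    q=s['joint_pos'];
    for g in(0,50,100,145):
        q,e=ik(x,Ro.from_rotvec(np.radians(g)*d).as_matrix()@R,[q]);print(g,q.round(2),round(e,4))
print('d per 8deg',(8*d).round(2))
E
```

```text
60 54 up [-0.71  0.39  0.59] lip rel G [-46.  25.  -7.] base rel G [ 30. -16. -25.]
80 71 up [-0.78  0.54  0.32] lip rel G [-39.  27. -22.] base rel G [ 33. -23. -13.]
100 88 up [-0.75  0.66  0.04] lip rel G [-29.  26. -35.] base rel G [ 31. -28.  -1.]
120 103 up [-0.61  0.76 -0.23] lip rel G [-18.  22. -44.] base rel G [ 26. -32.  10.]
135 114 up [-0.45  0.8  -0.4 ] lip rel G [-10.  18. -48.] base rel G [ 19. -33.  17.]
145 120 up [-0.32  0.81 -0.5 ] lip rel G [ -6.  14. -50.] base rel G [ 14. -34.  21.]
TCP [ 665.54844194 -219.63991424  141.98146616]
shift [ 235.9 -472.5   57.9] | 531 turn [0. 0. 0.] | 0.0
0 [ 0.04  0.9   1.44 -1.05  1.47 -2.33] 0.0
50 [ 0.04  0.9   1.44 -1.05  1.47 -1.46] 0.0
100 [ 0.04  0.9   1.44 -1.05  1.47 -0.59] 0.0
145 [ 0.04  0.9   1.44 -1.05  1.47  0.2 ] 0.0
TCP [ 660.54844194 -219.63991424  151.98146616]
shift [ 230.9 -472.5   67.9] | 530 turn [0. 0. 0.] | 0.0
0 [ 0.04  0.88  1.45 -1.05  1.47 -2.34] 0.0
50 [ 0.04  0.88  1.45 -1.05  1.47 -1.47] 0.0
100 [ 0.04  0.88  1.45 -1.05  1.47 -0.59] 0.0
145 [ 0.04  0.88  1.45 -1.05  1.47  0.19] 0.0
d per 8deg [-1.87 -7.01 -3.38]
```

Call:
play_rows --steps "5 -10 25 0 0 0 55; 15 -35 50 0 0 0 55; 32 -70 70 0 0 0 55; 52 -110 70 0 0 0 55; 72 -150 70 0 0 0 55"

```text
time_s: 17.75
eef_pos: [501.8, 101.1, 151.3]
eef_rot: [[-0.107, -0.966, -0.234], [-0.408, 0.257, -0.876], [0.906, 0.001, -0.422]]
ft_force: [1.2, 0.3, -2.7]
opening: 65.1
grasp_force: 66.3
```

Call:
play_rows --steps "20 -40 0 0 0 0 55; 40 -80 0 0 0 0 55; 60 -120 0 0 0 0 55; 80 -160 0 0 0 0 55; 100 -200 0 0 0 0 55"

```text
time_s: 18.25
eef_pos: [601.3, -99.7, 150.5]
eef_rot: [[-0.106, -0.966, -0.235], [-0.407, 0.258, -0.876], [0.907, 0.003, -0.421]]
ft_force: [0.4, 0.1, -3.6]
opening: 65.2
grasp_force: 66.4
```

Call:
play_rows --steps "20 -40 0 0 0 0 55; 38 -75 0 0 0 0 55; 55 -105 -2 0 0 0 55; 68 -124 -4 0 0 0 55; 70 -126 -4 0 0 0 55"

```text
time_s: 18.75
eef_pos: [671.0, -226.8, 146.2]
eef_rot: [[-0.108, -0.965, -0.238], [-0.406, 0.261, -0.876], [0.907, 0.002, -0.421]]
ft_force: [0.2, -0.2, -2.7]
opening: 65.4
grasp_force: 66.6
```

```bash
python3 - <<'E'
from k import *
from h import *
s=pst();print(s['eef_rot'].round(3));c=cap('side','s7')
cv2.imwrite('pics/s7c.png',cv2.resize(c['image'][90:310,230:500,::-1],None,fx=2.5,fy=2.5))
delta(np.array([670.5,-224.6,147]),s['eef_rot'])
E
```

```text
t 18.75 q [ 0.033  0.904  1.42  -1.057  1.478 -2.349] p [ 671.  -226.8  146.2] open 65.4 gf 66.6 F [ 0.2 -0.2 -2.7]
[[-0.108 -0.965 -0.238]
 [-0.406  0.261 -0.876]
 [ 0.907  0.002 -0.421]]
shift [-0.2  1.   0.9] | 1 turn [-0. -0. -0.] | 0.1
```

View pics/s7c.png

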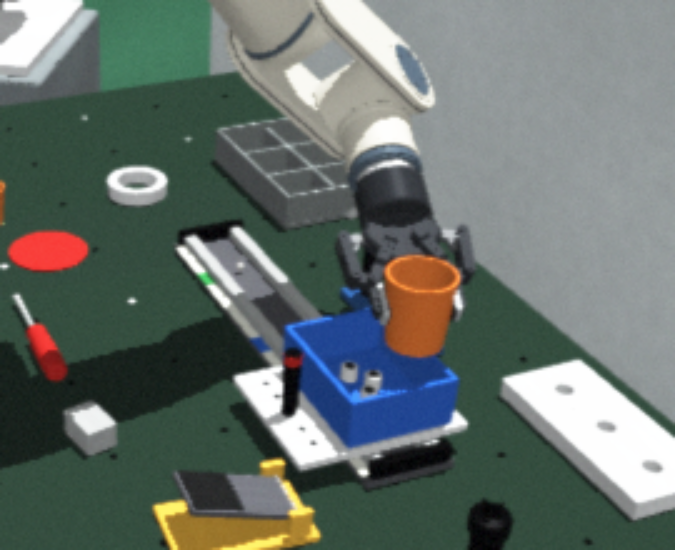

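The cup is upright over the bin's rear right corner at (425,300) in the crop. I'll pour by rolling about the tool axis.

Call:
play_rows --steps "0 0 0 -1.9 -7 -3.4 55; 0 0 0 -3.8 -14 -6.7 55; 0 0 0 -5.7 -21 -10.1 55; 0 0 0 -7.6 -28 -13.5 55; 0 0 0 -9.5 -35 -16.8 55"

```text
time_s: 19.3
eef_pos: [670.3, -222.6, 146.2]
eef_rot: [[-0.705, -0.669, -0.236], [-0.143, 0.459, -0.877], [0.695, -0.584, -0.419]]
ft_force: [-0.5, -1.6, -2.6]
opening: 65.3
grasp_force: 66.7
```

Call:
play_rows --steps "0 0 0 -1.2 -4.4 -2.1 55; 0 0 0 -2.4 -8.8 -4.2 55; 0 0 0 -3.6 -13.1 -6.3 55; 0 0 0 -4.8 -17.5 -8.4 55; 0 0 0 -6 -21.9 -10.5 55"

```text
time_s: 19.8
eef_pos: [670.3, -222.6, 146.2]
eef_rot: [[-0.921, -0.311, -0.237], [0.065, 0.476, -0.877], [0.385, -0.823, -0.418]]
ft_force: [-0.2, -0.6, -3.4]
opening: 65.1
grasp_force: 66.7
```

Call:
play_rows --steps "0 0 0 -1.2 -4.4 -2.1 55; 0 0 0 -2.4 -8.8 -4.2 55; 0 0 0 -3.6 -13.1 -6.3 55; 0 0 0 -4.8 -17.5 -8.4 55; 0 0 0 -6 -21.9 -10.5 55"

```text
time_s: 20.3
eef_pos: [670.3, -222.6, 146.2]
eef_rot: [[-0.965, 0.107, -0.238], [0.261, 0.403, -0.877], [0.002, -0.909, -0.417]]
ft_force: [-0.4, -0.2, -2.5]
opening: 65.0
grasp_force: 66.7
```

Call:
play_rows --steps "0 0 0 -1.2 -4.4 -2.1 55; 0 0 0 -2.4 -8.8 -4.2 55; 0 0 0 -3.6 -13.1 -6.3 55; 0 0 0 -4.8 -17.5 -8.4 55; 0 0 0 -6 -21.9 -10.5 55"

```text
time_s: 20.8
eef_pos: [670.3, -222.6, 146.2]
eef_rot: [[-0.829, 0.505, -0.24], [0.408, 0.253, -0.877], [-0.382, -0.825, -0.416]]
ft_force: [-0.2, 0.2, -3.2]
opening: 65.1
grasp_force: 66.6
```

Call:
play_rows --steps "0 0 0 -1.9 -7 -3.4 55; 0 0 0 -3.8 -14 -6.7 55; 0 0 0 -5.7 -21 -10.1 55; 0 0 0 -5.7 -21 -10.1 55; 0 0 0 -5.7 -21 -10.1 55"

```text
time_s: 21.3
eef_pos: [670.6, -223.1, 146.4]
eef_rot: [[-0.557, 0.795, -0.241], [0.477, 0.068, -0.876], [-0.68, -0.603, -0.417]]
ft_force: [-0.6, 0.3, -2.0]
opening: 65.2
grasp_force: 66.6
```

```bash
python3 - <<'E'
from h import *
s=pst();print(s['eef_rot'].round(3));c=cap('side','s8');w=cap('wrist','w8')
a=cv2.resize(c['image'][130:300,280:480,::-1],(400,340));b=cv2.resize(w['image'][:,:,::-1],(400,300))
cv2.imwrite('pics/s8c.png',np.hstack([a,cv2.copyMakeBorder(b,0,40,0,0,0)]))
E
```

```text
t 21.3 q [ 0.039  0.906  1.417 -1.054  1.487  0.072] p [ 670.6 -223.1  146.4] open 65.2 gf 66.6 F [-0.6  0.3 -2. ]
[[-0.557  0.795 -0.241]
 [ 0.477  0.068 -0.876]
 [-0.68  -0.603 -0.417]]
```

View pics/s8c.png

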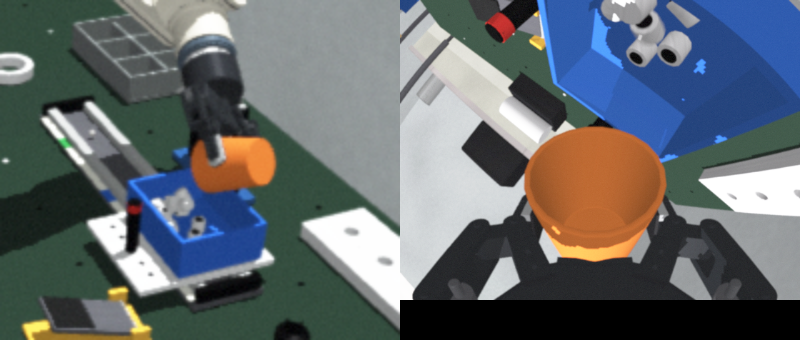

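The cup is empty, and the feet are heaped in the bin, seen at about (655,30) in the right pane. I'll roll the cup back upright on the way to the mat.

Call:
play_rows --steps "0 0 10 1.9 7 3.4 55; 0 0 20 3.8 14 6.7 55; -15 30 20 5.7 21 10.1 55; -30 62 20 7.6 28 13.5 55; -48 98 20 9.5 35 16.8 55"

```text
time_s: 21.9
eef_pos: [622.1, -125.6, 166.4]
eef_rot: [[-0.938, 0.249, -0.24], [0.32, 0.358, -0.877], [-0.132, -0.9, -0.416]]
ft_force: [-0.6, 0.5, -1.7]
opening: 65.4
grasp_force: 66.7
```

Call:
play_rows --steps "-18 38 0 1.9 7 3.4 55; -36 76 0 3.8 14 6.7 55; -54 114 0 5.7 21 10.1 55; -72 152 0 7.6 28 13.5 55; -90 190 0 9.5 35 16.8 55"

```text
time_s: 22.4
eef_pos: [531.9, 65.5, 166.4]
eef_rot: [[-0.88, -0.413, -0.235], [0.01, 0.478, -0.878], [0.476, -0.775, -0.416]]
ft_force: [0.5, 0.4, -1.7]
opening: 65.4
grasp_force: 66.7
```

Call:
play_rows --steps "-18 38 0 1.9 7 3.4 55; -36 76 0 3.8 14 6.7 55; -54 114 0 5.7 21 10.1 55; -72 152 0 7.6 28 13.5 55; -90 190 0 9.5 35 16.8 55"

```text
time_s: 22.9
eef_pos: [441.9, 255.6, 166.4]
eef_rot: [[-0.409, -0.882, -0.232], [-0.302, 0.371, -0.878], [0.861, -0.289, -0.419]]
ft_force: [1.0, -0.3, -1.6]
opening: 65.4
grasp_force: 66.7
```

```bash
python3 - <<'E'
from k import *
from h import *
pst();c=cap('top','t9');cap('side','s9')
R=np.array([[-0.107,-0.966,-0.234],[-0.407,0.257,-0.876],[0.907,0.001,-0.421]])
delta(np.array([434.7,276.3,60]),R)
a=cv2.resize(c['image'][110:190,290:390,::-1],(500,400),interpolation=cv2.INTER_CUBIC)
cv2.imwrite('pics/t9c.png',a)
E
```

```text
t 22.9 q [ 0.777  0.861  1.459 -0.505  1.862 -1.647] p [441.9 255.6 166.4] open 65.4 gf 66.7 F [ 1.  -0.3 -1.6]
shift [  -6.5   17.9 -106.1] | 108 turn [ 4.4 16.4  7.5] | 18.6
```

View pics/t9c.png

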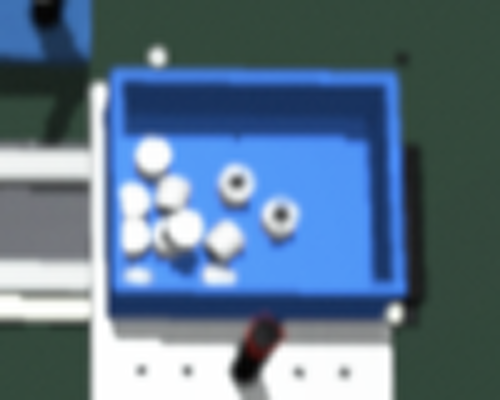

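All 11 feet (8 + 3) are visible in the bin, piled at its +y end. Now I'll stand the cup on the mat.

Call:
play_rows --steps "-2 5 -5 1.4 5.3 2.5 55; -4 11 -20 2.9 10.8 5 55; -6 18 -50 4.4 16.4 7.5 55; -6 18 -80 4.4 16.4 7.5 55; -6 18 -106 4.4 16.4 7.5 55"

```text
time_s: 23.5
eef_pos: [436.8, 271.8, 58.9]
eef_rot: [[-0.113, -0.965, -0.238], [-0.403, 0.263, -0.877], [0.908, -0.003, -0.419]]
ft_force: [-0.2, 0.4, -1.2]
opening: 65.3
grasp_force: 66.7
```

Call:
play_rows --steps "0 0 0 0 0 0 55; 0 0 0 0 0 0 55"

```text
time_s: 23.7
eef_pos: [436.9, 271.6, 60.5]
eef_rot: [[-0.114, -0.965, -0.238], [-0.402, 0.264, -0.877], [0.909, -0.004, -0.417]]
ft_force: [-0.1, 0.4, -1.4]
opening: 65.4
grasp_force: 66.7
```

```bash
python3 - <<'E'
from k import *
from h import *
s=pst()
R=np.array([[-0.107,-0.966,-0.234],[-0.407,0.257,-0.876],[0.907,0.001,-0.421]])
delta(np.array([434.7,276.3,37.5]),R)
for n in('top','side'):
    c=cap(n,n[0]+'10');W=world(c);m=masks(c['image'])['orange']&(abs(W[...,0]-440)<60)&(abs(W[...,1]-293)<60)&(W[...,2]>15);P=W[m]
    z=np.percentile(P[:,2],98);t=P[P[:,2]>z-7];print(n,len(P),z,fitc(t))
    A=np.c_[t[:,:2],np.ones(len(t))]
E
```

```text
t 23.7 q [ 0.795  1.025  1.407 -0.47   1.772 -1.897] p [436.9 271.6  60.5] open 65.4 gf 66.7 F [-0.1  0.4 -1.4]
shift [ -2.2   4.7 -23. ] | 24 turn [0.3 0.2 0.4] | 0.5
top 641 108.23081195385821 (array([440.12379915, 289.2361223 ]), np.float64(33.68655174430434))
side 565 107.29063260912301 (array([441.89945079, 288.37955414]), np.float64(34.70662500533909))
```

Call:
play_rows --steps "-1 3 -10 0.3 0.2 0.4 55; -2 5 -17 0.3 0.2 0.4 55; -2 5 -21 0.3 0.2 0.4 55; -2 5 -23 0.3 0.2 0.4 55; -2 5 -24 0.3 0.2 0.4 55"

```text
time_s: 24.3
eef_pos: [434.6, 276.8, 36.3]
eef_rot: [[-0.108, -0.966, -0.234], [-0.407, 0.257, -0.876], [0.907, 0.0, -0.421]]
ft_force: [-0.2, 1.7, 3.1]
opening: 65.3
grasp_force: 66.6
```

Call:
play_rows --steps "0 0 0 0 0 0 55; 0 0 -0.5 0 0 0 55; 0 0 -0.5 0 0 0 55"

```text
time_s: 24.6
eef_pos: [434.7, 276.9, 36.2]
eef_rot: [[-0.108, -0.966, -0.234], [-0.407, 0.258, -0.876], [0.907, 0.0, -0.421]]
ft_force: [-1.4, 0.2, 3.7]
opening: 65.5
grasp_force: 66.6
```

Call:
play_rows --steps "0 0 0 0 0 0 74; 0 0 0 0 0 0 83; 0 0 0 0 0 0 83; 0 0 0 0 0 0 83; 5 18 8.5 0 0 0 83"

```text
time_s: 25.1
eef_pos: [438.8, 293.0, 43.5]
eef_rot: [[-0.106, -0.966, -0.236], [-0.405, 0.259, -0.877], [0.908, 0.002, -0.419]]
ft_force: [-0.5, 0.0, -0.4]
opening: 82.7
grasp_force: 0.0
```

Call:
play_rows --steps "5 20 10 0 0 0 83; 11 42 20 0 0 0 83; 17 65 31 0 0 0 83; 23 88 60 0 0 0 83; 28 100 105 0 0 0 83"

```text
time_s: 25.6
eef_pos: [466.9, 395.5, 147.6]
eef_rot: [[-0.105, -0.967, -0.234], [-0.406, 0.257, -0.877], [0.908, 0.003, -0.419]]
ft_force: [0.4, 0.4, 0.3]
opening: 82.7
grasp_force: 0.0
```

```bash
python3 - <<'E'
from k import *
from h import *
s=pst()
for n in('top','side'):
    c=cap(n,n[0]+'11');W=world(c);m=masks(c['image'])['orange']&(abs(W[...,0]-440)<60)&(abs(W[...,1]-293)<60)&(W[...,2]>15);P=W[m]
    z=np.percentile(P[:,2],98);t=P[P[:,2]>z-7];print(n,len(P),z,fitc(t))
    A=np.c_[t[:,:2],np.ones(len(t))]
    B=W[(abs(W[...,0]-642)<52)&(abs(W[...,1]+180)<67)];print('bin z',np.percentile(B[:,2],[50,99,100]).round(0))
# next: tool-down pose behind the post on its -y side
R0=np.array([[-0.92,0.392,0],[0.392,0.92,0],[0,0,-1.]])
delta(np.array([520,250,200.]),R0)
c=load('w8') 
t=load('t11');cv2.imwrite('pics/t11c.png',np.hstack([cv2.resize(t['image'][190:270,110:210,::-1],(375,300),interpolation=cv2.INTER_CUBIC),cv2.resize(t['image'][110:190,290:390,::-1],(375,300),interpolation=cv2.INTER_CUBIC)]))
E
```

```text
t 25.6 q [ 0.873  1.034  1.106 -0.45   2.057 -1.989] p [466.9 395.5 147.6] open 82.7 gf 0.0 F [0.4 0.4 0.3]
top 482 84.9327065042376 (array([438.24490144, 294.62478628]), np.float64(33.794035010891356))
bin z [40. 71. 77.]
side 504 83.25925001834096 (array([440.1643429 , 291.98087477]), np.float64(33.73015401074422))
bin z [48. 86. 92.]
shift [  50.2 -148.3   45.5] | 163 turn [ 32.  -64.8 -86.4] | 112.6
```

View pics/t11c.png

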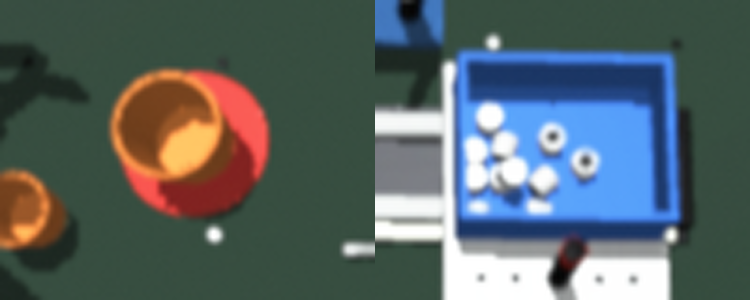

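The cup stands empty and upright on the mat at about (439,293), rim at 84, and all 11 feet are in the bin (tops ≤ 77, under the rim). Next I'll turn the tool down with fingers shut and go behind the push post.

```bash
python3 - <<'E'
from k import *
from h import *
R1=np.array([[0,1,0],[1,0,0],[0,0,-1.]])
dx,w=delta(np.array([552,-235,190.]),R1);s=r.get_state()
q=s['joint_pos']
for f in np.linspace(0,1,6): q,e=ik(s['eef_pos']+f*dx+[0,0,60*(0<f<1)],Ro.from_rotvec(np.radians(f*w)).as_matrix()@s['eef_rot'],[q]);print(q.round(2),round(e,4))
E
```

```text
shift [  82.2 -633.3   35.5] | 640 turn [ -11.3  -89.1 -141.1] | 167.3
[ 0.87  1.02  1.11 -0.45  2.06 -1.99] 0.0
[ 0.64  0.83  1.27 -0.32  2.02 -1.55] 0.0
[ 0.38  0.69  1.42 -0.22  1.85 -1.17] 0.0
[ 0.1   0.55  1.53 -0.16  1.64 -0.88] 0.0
[-0.17  0.44  1.61 -0.09  1.39 -0.64] 0.0
[-0.42  0.44  1.72 -0.    0.99 -0.42] 0.0
```

Call:
play_rows --steps "4 -32 30 -0.6 -4.5 -7.1 20; 8 -63 60 -1.1 -8.9 -14.1 20; 12 -95 70 -1.7 -13.4 -21.2 0; 16 -127 70 -2.3 -17.8 -28.2 0; 20 -158 70 -2.8 -22.3 -35.3 0"

```text
time_s: 26.2
eef_pos: [487.9, 235.6, 219.2]
eef_rot: [[-0.627, -0.569, -0.532], [-0.125, 0.748, -0.651], [0.769, -0.342, -0.541]]
ft_force: [0.7, 0.6, -1.0]
opening: 9.9
grasp_force: 0.0
```

Call:
play_rows --steps "4 -32 0 -0.6 -4.5 -7.1 0; 8 -63 0 -1.1 -8.9 -14.1 0; 12 -95 0 -1.7 -13.4 -21.2 0; 16 -127 0 -2.3 -17.8 -28.2 0; 20 -158 0 -2.8 -22.3 -35.3 0"

```text
time_s: 26.7
eef_pos: [507.8, 77.4, 218.8]
eef_rot: [[-0.801, 0.12, -0.586], [0.368, 0.872, -0.323], [0.472, -0.475, -0.743]]
ft_force: [1.1, -0.3, -0.3]
opening: -0.2
grasp_force: 0.0
```

Call:
play_rows --steps "4 -32 0 -0.6 -4.5 -7.1 0; 8 -63 0 -1.1 -8.9 -14.1 0; 12 -95 0 -1.7 -13.4 -21.2 0; 16 -127 0 -2.3 -17.8 -28.2 0; 20 -158 0 -2.8 -22.3 -35.3 0"

```text
time_s: 27.2
eef_pos: [527.8, -80.8, 219.1]
eef_rot: [[-0.549, 0.751, -0.368], [0.819, 0.57, -0.059], [0.166, -0.334, -0.928]]
ft_force: [0.1, -0.2, -0.9]
opening: 0.2
grasp_force: 0.0
```

Call:
play_rows --steps "4 -32 0 -0.6 -4.5 -7.1 0; 8 -63 0 -1.1 -8.9 -14.1 0; 12 -95 -10 -1.7 -13.4 -21.2 0; 16 -127 -20 -2.3 -17.8 -28.2 0; 20 -158 -35 -2.8 -22.3 -35.3 0"

```text
time_s: 27.7
eef_pos: [548.1, -239.1, 184.7]
eef_rot: [[0.003, 1.0, 0.01], [1.0, -0.003, 0.007], [0.007, 0.01, -1.0]]
ft_force: [0.3, -0.0, 0.1]
opening: -0.1
grasp_force: 0.0
```

Call:
play_rows --steps "0 0 0 0 0 0 0; 0 0 0 0 0 0 0"

```text
time_s: 27.9
eef_pos: [546.8, -237.4, 183.8]
eef_rot: [[-0.003, 1.0, 0.003], [1.0, 0.003, 0.01], [0.01, 0.003, -1.0]]
ft_force: [-0.2, -0.6, 0.4]
opening: 0.1
grasp_force: 0.0
```

```bash
python3 - <<'E'
from k import *
from h import *
s=pst();R1=np.array([[0,1,0],[1,0,0],[0,0,-1.]])
delta(np.array([554,-222,68.]),R1)
E
```

```text
t 27.9 q [-0.435  0.439  1.73   0.012  0.973 -0.444] p [ 546.8 -237.4  183.8] open 0.1 gf 0.0 F [-0.2 -0.6  0.4]
shift [   7.2   15.4 -115.8] | 117 turn [-0.5  0.2 -0.2] | 0.6
```

Call:
play_rows --steps "7 10 -40 -0.5 0.2 -0.2 0; 7 10 -80 -0.5 0.2 -0.2 0; 7 10 -108 -0.5 0.2 -0.2 0; 7 10 -116 -0.5 0.2 -0.2 0; 7 10 -116 -0.5 0.2 -0.2 0"

```text
time_s: 28.4
eef_pos: [554.7, -225.9, 67.5]
eef_rot: [[-0.002, 1.0, -0.001], [1.0, 0.002, 0.001], [0.001, -0.001, -1.0]]
ft_force: [0.2, -0.1, -0.1]
opening: 0.0
grasp_force: 0.0
```

Call:
play_rows --steps "0 8 0 0 0 0 0; 0 16 0 0 0 0 0; 0 24 0 0 0 0 0; 0 32 0 0 0 0 0; 0 42 0 0 0 0 0"

```text
time_s: 28.9
eef_pos: [555.4, -184.8, 69.0]
eef_rot: [[0.0, 1.0, 0.003], [1.0, -0.0, -0.001], [-0.001, 0.003, -1.0]]
ft_force: [0.6, -1.5, 1.3]
opening: -0.0
grasp_force: 0.5
```

Call:
play_rows --steps "0 10 0 0 0 0 0; 0 20 0 0 0 0 0; 0 30 0 0 0 0 0; 0 40 0 0 0 0 0; 0 50 0 0 0 0 0"

```text
time_s: 29.4
eef_pos: [554.8, -134.2, 68.1]
eef_rot: [[0.0, 1.0, 0.001], [1.0, -0.0, -0.0], [-0.0, 0.001, -1.0]]
ft_force: [1.6, -2.0, 0.5]
opening: -0.1
grasp_force: 0.0
```

Call:
play_rows --steps "0 10 0 0 0 0 0; 0 20 0 0 0 0 0; 0 30 0 0 0 0 0; 0 40 0 0 0 0 0; 0 50 0 0 0 0 0"

```text
time_s: 29.9
eef_pos: [554.7, -84.2, 68.1]
eef_rot: [[0.0, 1.0, 0.001], [1.0, -0.0, -0.0], [-0.0, 0.001, -1.0]]
ft_force: [2.0, -2.0, 0.3]
opening: -0.0
grasp_force: 0.0
```

Call:
play_rows --steps "0 5 0 0 0 0 0; 0 10 0 0 0 0 0; 0 15 0 0 0 0 0; 0 20 0 0 0 0 0; 0 20 0 0 0 0 0"

```text
time_s: 30.4
eef_pos: [554.5, -64.4, 68.0]
eef_rot: [[-0.0, 1.0, 0.001], [1.0, 0.0, 0.0], [0.0, 0.001, -1.0]]
ft_force: [-0.2, -0.1, -0.4]
opening: -0.0
grasp_force: 0.0
```

```bash
cat >> h.py <<'E'
def binpos(n,tag):
    c=cap(n,tag);W=world(c);m=masks(c['image'])['blue']&(abs(W[...,0]-642)<72)&(W[...,1]<280)&(W[...,1]>-275)&(W[...,2]>75)&(W[...,2]<100)
    P=np.ascontiguousarray(W[m][:,:2].astype(np.float32));k=np.percentile(P[:,1],[.5,99.5]);print(n,'bin',np.round(cv2.minAreaRect(P)[0],1),'y edges',k.round(1));return c
E
python3 - <<'E'
from h import *
s=pst()
for t in('t11','s11'):
    c=load(t);W=world(c);m=masks(c['image'])['blue']&(abs(W[...,0]-642)<72)&(W[...,1]<280)&(W[...,1]>-275)&(W[...,2]>75)&(W[...,2]<100);print(t,np.percentile(W[m][:,1],[.5,99.5]))
binpos('side','s12');binpos('top','t12')
E
```

```text
t 30.4 q [-1.370e-01  5.650e-01  1.869e+00  1.000e-03  7.070e-01 -1.380e-01] p [554.5 -64.4  68. ] open -0.0 gf 0.0 F [-0.2 -0.1 -0.4]
t11 [-254.25746939 -104.03632537]
s11 [-259.00700998 -104.50391218]
side bin [638.8 -46.8] y edges [-125.   30.]
top bin [643.9   7.4] y edges [-10.6  28.6]
```

Call:
play_rows --steps "0 3 0 0 0 0 0; 0 7 0 0 0 0 0; 0 11 0 0 0 0 0; 0 14 0 0 0 0 0; 0 17 0 0 0 0 0"

```text
time_s: 31.0
eef_pos: [554.9, -48.7, 68.2]
eef_rot: [[-0.0, 1.0, 0.002], [1.0, 0.0, -0.001], [-0.001, 0.002, -1.0]]
ft_force: [-0.1, -5.9, -0.5]
opening: 0.1
grasp_force: 0.0
```

Call:
play_rows --steps "0 1.5 0 0 0 0 0; 0 3 0 0 0 0 0; 0 3 0 0 0 0 0"

```text
time_s: 31.3
eef_pos: [554.8, -44.7, 68.2]
eef_rot: [[0.0, 1.0, 0.001], [1.0, -0.0, 0.0], [0.0, 0.001, -1.0]]
ft_force: [0.6, -1.2, -0.3]
opening: 0.1
grasp_force: 0.0
```

```bash
python3 - <<'E'
from h import *
s=pst();binpos('side','s13');binpos('top','t13')
E
```

```text
t 31.3 q [-1.020e-01  5.630e-01  1.873e+00  1.000e-03  7.040e-01 -1.020e-01] p [554.8 -44.7  68.2] open 0.1 gf 0.0 F [ 0.6 -1.2 -0.3]
side bin [637.9 -28.3] y edges [-106.7   47.2]
top bin [649.5  45.2] y edges [19.2 46.9]
```

Call:
play_rows --steps "0 1 0 0 0 0 0; 0 2 0 0 0 0 0; 0 2 0 0 0 0 0"

```text
time_s: 31.7
eef_pos: [554.7, -42.8, 68.1]
eef_rot: [[0.0, 1.0, 0.001], [1.0, -0.0, 0.0], [0.0, 0.001, -1.0]]
ft_force: [-0.3, -0.7, -0.0]
opening: 0.2
grasp_force: 0.0
```

Call:
play_rows --steps "0 1 0 0 0 0 0; 0 2 0 0 0 0 0; 0 2 0 0 0 0 0"

```text
time_s: 32.0
eef_pos: [554.7, -40.8, 68.1]
eef_rot: [[0.0, 1.0, 0.001], [1.0, -0.0, 0.0], [0.0, 0.001, -1.0]]
ft_force: [-0.2, -0.8, 0.2]
opening: 0.1
grasp_force: 0.0
```

```bash
python3 - <<'E'
from h import *
s=pst();binpos('side','s14');c=binpos('top','t14')
t=c['image'];cv2.imwrite('pics/t14c.png',cv2.resize(t[100:200,180:340,::-1],(800,500),interpolation=cv2.INTER_CUBIC))
E
```

```text
t 32.0 q [-0.095  0.563  1.874  0.     0.704 -0.095] p [554.7 -40.8  68.1] open 0.1 gf 0.0 F [-0.2 -0.8  0.2]
side bin [645.  -23.2] y edges [-102.1   52.4]
top bin [656.8  49.4] y edges [24.4 52.2]
```

Call:
play_rows --steps "0 0.5 0 0 0 0 0; 0 1 0 0 0 0 0; 0 1 0 0 0 0 0"

```text
time_s: 32.4
eef_pos: [554.7, -40.1, 68.1]
eef_rot: [[0.0, 1.0, 0.001], [1.0, -0.0, -0.0], [-0.0, 0.001, -1.0]]
ft_force: [0.4, -2.3, 0.2]
opening: -0.1
grasp_force: 0.0
```

Call:
play_rows --steps "0 0.5 0 0 0 0 0; 0 1 0 0 0 0 0; 0 1 0 0 0 0 0"

```text
time_s: 32.7
eef_pos: [554.8, -39.3, 68.1]
eef_rot: [[0.0, 1.0, 0.001], [1.0, -0.0, -0.0], [-0.0, 0.001, -1.0]]
ft_force: [0.2, -2.4, -1.1]
opening: 0.2
grasp_force: 0.0
```

```bash
python3 - <<'E'
from h import *
s=pst();binpos('side','s15');c=binpos('top','t15')
E
```

```text
t 32.7 q [-0.092  0.563  1.874 -0.     0.704 -0.092] p [554.8 -39.3  68.1] open 0.2 gf 0.0 F [ 0.2 -2.4 -1.1]
side bin [644.4 -22. ] y edges [-100.9   54.2]
top bin [656.1  50.9] y edges [26.9 52.3]
```

Call:
play_rows --steps "0 -8 0 0 0 0 0; 0 -15 0 0 0 0 0; 0 -15 40 0 0 0 0; 0 -15 80 0 0 0 0; -10 -40 90 0 0 0 0"

```text
time_s: 33.3
eef_pos: [548.1, -78.6, 162.2]
eef_rot: [[-0.002, 1.0, 0.009], [1.0, 0.002, -0.0], [-0.0, 0.009, -1.0]]
ft_force: [1.0, -0.6, -0.0]
opening: 0.3
grasp_force: 0.0
```

Call:
play_rows --steps "-20 -40 0 0 0 0 0; -40 -80 0 0 0 0 0; -60 -120 0 0 0 0 0; -80 -160 0 0 0 0 0; -100 -190 0 0 0 0 0"

```text
time_s: 33.8
eef_pos: [443.8, -271.5, 158.4]
eef_rot: [[0.001, 1.0, 0.002], [1.0, -0.001, -0.001], [-0.001, 0.002, -1.0]]
ft_force: [0.2, 0.5, 0.7]
opening: -0.4
grasp_force: 0.0
```

```bash
python3 - <<'E'
from h import *
s=pst();binpos('side','s16');c=binpos('top','t16');cap('wrist','w16')
for n in('t11','s16'):
    c=load(n);W=world(c);V=c['image'].max(2).astype(int);S=V-c['image'].min(2)
    k=(W[...,0]>370)&(W[...,0]<530)&(W[...,1]>-345)&(W[...,1]<-225)&(W[...,2]>22)
    k=k&(S<40)
    P=W[k];v=V[k]
    for x in range(400,510,8):
        q=(P[:,0]>=x)&(P[:,0]<x+8)
        if q.sum()>3: print(n,x,q.sum(),'V',np.median(v[q]),'z',np.median(P[q,2]).round(1),'y',np.percentile(P[q,1],[3,97]).round(0))
t=load('t16')['image'];w=load('w16')['image'];cv2.imwrite('pics/p16.png',np.hstack([cv2.resize(t[110:270,180:420,::-1],(450,300),interpolation=cv2.INTER_CUBIC),cv2.resize(w[:,:,::-1],(350,300))]))
E
```

```text
t 33.8 q [-5.720e-01  3.730e-01  1.916e+00  1.000e-03  8.510e-01 -5.720e-01] p [ 443.8 -271.5  158.4] open -0.4 gf 0.0 F [0.2 0.5 0.7]
side bin [646.1 -22.1] y edges [-101.    54.2]
top bin [642.8 -21.8] y edges [-94.6  51.7]
t11 400 70 V 47.0 z 56.8 y [-308. -251.]
t11 408 71 V 46.0 z 54.6 y [-309. -250.]
t11 416 70 V 47.0 z 51.6 y [-307. -251.]
t11 424 66 V 47.0 z 49.4 y [-305. -252.]
t11 432 66 V 47.0 z 47.4 y [-305. -253.]
t11 440 53 V 68.0 z 44.5 y [-308. -254.]
t11 448 61 V 120.0 z 39.7 y [-308. -254.]
t11 456 62 V 124.0 z 37.5 y [-310. -256.]
t11 464 66 V 124.0 z 35.3 y [-311. -256.]
t11 472 65 V 123.0 z 32.7 y [-311. -257.]
t11 480 53 V 123.0 z 30.3 y [-314. -257.]
t11 488 63 V 124.0 z 28.4 y [-315. -258.]
t11 496 33 V 152.0 z 24.9 y [-316. -261.]
s16 400 698 V 80.0 z 384.4 y [-324. -264.]
s16 408 765 V 79.0 z 368.5 y [-329. -261.]
s16 416 685 V 80.0 z 375.3 y [-334. -270.]
s16 424 679 V 78.0 z 348.2 y [-339. -267.]
s16 432 594 V 83.0 z 339.1 y [-342. -276.]
s16 440 521 V 120.0 z 344.3 y [-344. -253.]
s16 448 546 V 131.0 z 331.9 y [-338. -226.]
s16 456 400 V 155.0 z 367.2 y [-315. -229.]
s16 464 350 V 142.0 z 354.0 y [-313. -234.]
s16 472 279 V 140.0 z 272.1 y [-314. -235.]
s16 480 201 V 137.0 z 242.9 y [-313. -238.]
s16 488 137 V 141.0 z 248.5 y [-305. -242.]
s16 496 113 V 175.0 z 448.9 y [-291. -245.]
s16 504 26 V 187.0 z 470.2 y [-268. -244.]
```

View pics/p16.png

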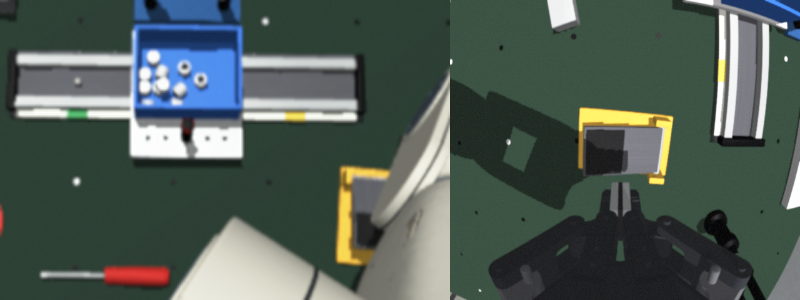

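The carrier sits midway between the yellow and green marks, so it is at the wash station (bin y about −22), with all feet inside. The pad centre is at about (420,−280), z 51, and I'll press there.

Call:
play_rows --steps "-12 -4 -30 0 0 0 0; -24 -8 -60 0 0 0 0; -24 -8 -85 0 0 0 0; -24 -8 -95 0 0 0 0; -24 -8 -100 0 0 0 0"

```text
time_s: 34.45
eef_pos: [421.0, -276.5, 57.4]
eef_rot: [[-0.001, 1.0, 0.0], [1.0, 0.001, 0.001], [0.001, 0.0, -1.0]]
ft_force: [0.8, -0.0, 0.2]
opening: -0.1
grasp_force: 0.0
```

Call:
play_rows --steps "0 0 -6 0 0 0 0; 0 0 -12 0 0 0 0; 0 0 -18 0 0 0 0; 0 0 -22 0 0 0 0; 0 0 -25 0 0 0 0"

```text
time_s: 34.95
eef_pos: [420.4, -277.1, 33.3]
eef_rot: [[-0.0, 1.0, 0.001], [1.0, 0.0, -0.0], [-0.0, 0.001, -1.0]]
ft_force: [-6.3, 0.3, 7.8]
opening: -0.0
grasp_force: 3.6
```

Call:
play_rows --steps "0 0 -2 0 0 0 0; 0 0 -4 0 0 0 0; 0 0 -5 0 0 0 0; 0 0 -6 0 0 0 0; 0 0 -6 0 0 0 0"

```text
time_s: 35.45
eef_pos: [420.1, -277.0, 29.2]
eef_rot: [[-0.0, 1.0, 0.0], [1.0, 0.0, 0.0], [0.0, 0.0, -1.0]]
ft_force: [-9.5, 2.1, 31.9]
opening: -0.1
grasp_force: 15.7
```

The force jumped to 32 N at z 29, so the pedal is at its stop. I'll ease off slightly, hold for over a second and then release.

Call:
play_rows --steps "0 0 1 0 0 0 0; 0 0 1 0 0 0 0; 0 0 1 0 0 0 0; 0 0 1 0 0 0 0; 0 0 1 0 0 0 0"

```text
time_s: 35.95
eef_pos: [420.1, -277.0, 29.5]
eef_rot: [[-0.0, 1.0, 0.0], [1.0, 0.0, 0.0], [0.0, 0.0, -1.0]]
ft_force: [-8.4, 1.2, 21.9]
opening: -0.1
grasp_force: 10.7
```

Call:
play_rows --steps "0 0 0 0 0 0 0; 0 0 0 0 0 0 0; 0 0 0 0 0 0 0; 0 0 0 0 0 0 0; 0 0 0 0 0 0 0"

```text
time_s: 36.45
eef_pos: [420.1, -277.0, 29.5]
eef_rot: [[-0.0, 1.0, 0.0], [1.0, 0.0, 0.0], [0.0, 0.0, -1.0]]
ft_force: [-7.5, 1.3, 22.2]
opening: 0.1
grasp_force: 10.7
```

Call:
play_rows --steps "0 0 0 0 0 0 0; 0 0 0 0 0 0 0; 0 0 0 0 0 0 0; 0 0 0 0 0 0 0; 0 0 0 0 0 0 0"

```text
time_s: 36.95
eef_pos: [420.1, -277.0, 29.6]
eef_rot: [[-0.0, 1.0, 0.0], [1.0, 0.0, 0.0], [0.0, 0.0, -1.0]]
ft_force: [-8.6, 2.5, 21.6]
opening: 0.1
grasp_force: 10.7
```

Call:
play_rows --steps "0 0 8 0 0 0 0; 0 0 16 0 0 0 0; 0 0 28 0 0 0 0; 0 0 60 0 0 0 0; 0 0 100 0 0 0 0"

```text
time_s: 37.45
eef_pos: [419.5, -276.2, 128.2]
eef_rot: [[0.0, 1.0, -0.002], [1.0, -0.0, 0.002], [0.002, -0.002, -1.0]]
ft_force: [-0.2, -0.5, 0.5]
opening: -0.0
grasp_force: 0.0
```

```bash
python3 - <<'E'
from k import *
from h import *
s=pst();c=binpos('top','t17');binpos('side','s17')
for n in('t17','s17'):
    c=load(n);W=world(c)
    for nm,(x0,y0) in dict(pad=(415,-280)).items():
        k=(abs(W[...,0]-x0)<10)&(abs(W[...,1]-y0)<20)&(W[...,2]<80)&(W[...,2]>20);print(n,nm,k.sum(),np.median(W[k][:,2]) if k.any() else '')
R1=np.array([[0,1,0],[1,0,0],[0,0,-1.]])
delta(np.array([554.5,-70,150.]),R1)
E
```

```text
t 37.45 q [-6.060e-01  4.020e-01  1.968e+00  1.000e-03  7.750e-01 -6.070e-01] p [ 419.5 -276.2  128.2] open -0.0 gf 0.0 F [-0.2 -0.5  0.5]
top bin [642.7 -21.3] y edges [-94.5  51.7]
side bin [645.5 -23.7] y edges [-100.6   53.7]
t17 pad 40 53.732748203326004
s17 pad 84 54.02964906374862
shift [131.3 208.8  17.3] | 247 turn [0.3 0.4 0. ] | 0.5
```

The pedal is up and the carrier still at the wash station. Now I'll push it on to the outfeed.

Call:
play_rows --steps "26 40 10 0 0 0 0; 52 80 18 0 0 0 0; 80 122 18 0.3 0.4 0 0; 108 165 18 0.3 0.4 0 0; 131 204 18 0.3 0.4 0 0"

```text
time_s: 38.05
eef_pos: [552.5, -71.2, 146.0]
eef_rot: [[0.0, 1.0, -0.006], [1.0, -0.0, 0.005], [0.005, -0.006, -1.0]]
ft_force: [0.7, -0.1, -0.1]
opening: 0.6
grasp_force: 0.0
```

Call:
play_rows --steps "3 0 -20 0 0 0 0; 3 0 -50 0 0 0 0; 3 0 -72 0 0 0 0; 3 0 -79 0 0 0 0; 3 0 -79 0 0 0 0"

```text
time_s: 38.55
eef_pos: [553.7, -73.0, 66.0]
eef_rot: [[0.0, 1.0, -0.009], [1.0, -0.0, 0.006], [0.006, -0.009, -1.0]]
ft_force: [0.6, -0.3, 0.3]
opening: 0.1
grasp_force: 0.0
```

Call:
play_rows --steps "0 8 0 0 0 0 0; 0 16 0 0 0 0 0; 0 24 0 0 0 0 0; 0 30 0 0 0 0 0; 0 35 0 0 0 0 0"

```text
time_s: 39.05
eef_pos: [555.1, -37.9, 67.6]
eef_rot: [[-0.001, 1.0, -0.005], [1.0, 0.001, 0.004], [0.004, -0.005, -1.0]]
ft_force: [-0.1, -13.9, 2.3]
opening: -0.1
grasp_force: 0.0
```

Call:
play_rows --steps "0 5 0 0 0 0 0; 0 10 0 0 0 0 0; 0 16 0 0 0 0 0; 0 24 0 0 0 0 0; 0 33 0 0 0 0 0"

```text
time_s: 39.55
eef_pos: [554.8, -4.4, 67.2]
eef_rot: [[0.0, 1.0, -0.006], [1.0, -0.0, 0.005], [0.005, -0.006, -1.0]]
ft_force: [1.0, -1.1, 0.9]
opening: 0.2
grasp_force: 0.0
```

```bash
python3 - <<'E'
from h import *
s=pst();c=binpos('side','s18')
E
```

```text
t 39.55 q [-0.032  0.565  1.872  0.008  0.71  -0.038] p [554.8  -4.4  67.2] open 0.2 gf 0.0 F [ 1.  -1.1  0.9]
side bin [645.3  10.9] y edges [-66.1  88. ]
```

Call:
play_rows --steps "0 10 0 0 0 0 0; 0 20 0 0 0 0 0; 0 30 0 0 0 0 0; 0 40 0 0 0 0 0; 0 50 0 0 0 0 0"

```text
time_s: 40.1
eef_pos: [554.8, 45.9, 67.1]
eef_rot: [[0.0, 1.0, -0.006], [1.0, 0.0, 0.005], [0.005, -0.006, -1.0]]
ft_force: [-0.3, -1.9, -0.2]
opening: -0.1
grasp_force: 0.0
```

Call:
play_rows --steps "0 10 0 0 0 0 0; 0 20 0 0 0 0 0; 0 30 0 0 0 0 0; 0 40 0 0 0 0 0; 0 48 0 0 0 0 0"

```text
time_s: 40.6
eef_pos: [554.8, 93.8, 67.2]
eef_rot: [[0.0, 1.0, -0.006], [1.0, 0.0, 0.005], [0.005, -0.006, -1.0]]
ft_force: [1.1, -1.2, 0.2]
opening: 0.1
grasp_force: 0.0
```

Call:
play_rows --steps "0 4 0 0 0 0 0; 0 8 0 0 0 0 0; 0 11 0 0 0 0 0; 0 14 0 0 0 0 0; 0 17 0 0 0 0 0"

```text
time_s: 41.1
eef_pos: [554.7, 108.9, 67.1]
eef_rot: [[-0.0, 1.0, -0.006], [1.0, 0.0, 0.004], [0.004, -0.006, -1.0]]
ft_force: [0.6, -8.6, 1.1]
opening: 0.0
grasp_force: 0.0
```

Call:
play_rows --steps "0 1.5 0 0 0 0 0; 0 3 0 0 0 0 0; 0 4 0 0 0 0 0; 0 4 0 0 0 0 0"

```text
time_s: 41.5
eef_pos: [554.8, 113.9, 67.1]
eef_rot: [[0.001, 1.0, -0.006], [1.0, -0.0, 0.005], [0.005, -0.006, -1.0]]
ft_force: [0.3, -0.8, 0.4]
opening: -0.1
grasp_force: 0.0
```

```bash
python3 - <<'E'
from h import *
s=pst();c=binpos('side','s19')
E
```

```text
t 41.5 q [0.178 0.577 1.847 0.01  0.722 0.172] p [554.8 113.9  67.1] open -0.1 gf 0.0 F [ 0.3 -0.8  0.4]
side bin [645.2 129.2] y edges [ 51.5 206.8]
```

Call:
play_rows --steps "0 1 0 0 0 0 0; 0 2 0 0 0 0 0; 0 3 0 0 0 0 0; 0 4 0 0 0 0 0; 0 4 0 0 0 0 0"

```text
time_s: 42.05
eef_pos: [554.7, 118.3, 67.1]
eef_rot: [[0.0, 1.0, -0.006], [1.0, -0.0, 0.006], [0.006, -0.006, -1.0]]
ft_force: [-0.3, -0.3, 0.1]
opening: 0.2
grasp_force: 0.0
```

Call:
play_rows --steps "0 0.5 0 0 0 0 0; 0 1 0 0 0 0 0; 0 1.5 0 0 0 0 0; 0 2 0 0 0 0 0; 0 2 0 0 0 0 0"

```text
time_s: 42.55
eef_pos: [554.7, 119.9, 67.1]
eef_rot: [[0.0, 1.0, -0.006], [1.0, -0.0, 0.005], [0.005, -0.006, -1.0]]
ft_force: [0.4, -1.3, -0.2]
opening: 0.1
grasp_force: 0.0
```

```bash
python3 - <<'E'
from h import *
s=pst();c=binpos('side','s20')
E
```

```text
t 42.55 q [0.189 0.578 1.844 0.009 0.724 0.182] p [554.7 119.9  67.1] open 0.1 gf 0.0 F [ 0.4 -1.3 -0.2]
side bin [645.4 135.7] y edges [ 58.1 212.1]
```

Call:
play_rows --steps "0 -10 0 0 0 0 0; 0 -20 0 0 0 0 0; 0 -20 40 0 0 0 0; 0 -20 80 0 0 0 0; -10 -50 120 0 0 0 0"

```text
time_s: 43.1
eef_pos: [545.9, 71.2, 187.8]
eef_rot: [[-0.002, 1.0, -0.005], [1.0, 0.002, 0.006], [0.006, -0.004, -1.0]]
ft_force: [0.7, -0.1, 0.6]
opening: -0.2
grasp_force: 0.0
```

Call:
play_rows --steps "-10 -45 10 0 0 0 0; -20 -90 20 0 0 0 0; -30 -135 20 0 0 0 0; -40 -180 20 0 0 0 0; -50 -225 20 0 0 0 0"

```text
time_s: 43.6
eef_pos: [493.9, -156.9, 206.7]
eef_rot: [[0.001, 1.0, -0.005], [1.0, -0.001, 0.005], [0.005, -0.005, -1.0]]
ft_force: [0.2, 0.5, 0.6]
opening: 0.1
grasp_force: 0.0
```

Call:
play_rows --steps "0 -45 0 0 0 0 0; 0 -90 0 0 0 0 0; 0 -135 0 0 0 0 0; 0 -135 0 0 0 0 0; 0 -135 0 0 0 0 0"

```text
time_s: 44.1
eef_pos: [494.0, -290.8, 206.0]
eef_rot: [[0.003, 1.0, -0.006], [1.0, -0.003, 0.006], [0.006, -0.006, -1.0]]
ft_force: [0.4, -0.0, -0.0]
opening: -0.4
grasp_force: 0.0
```

```bash
python3 - <<'E'
from h import *
s=pst();c=binpos('top','t21');binpos('side','s21')
for n in('t21','s21'):
    k=load(n);W=world(k);P=W[masks(k['image'])['orange']&(abs(W[...,0]-440)<60)&(abs(W[...,1]-293)<60)&(W[...,2]>15)]
    z=np.percentile(P[:,2],98);print(n,z,fitc(P[P[:,2]>z-7]))
    k=(abs(W[...,0]-415)<10)&(abs(W[...,1]+280)<20)&(W[...,2]<80)&(W[...,2]>20);print('pad',k.sum(),np.median(W[k][:,2]) if k.any() else '')
cv2.imwrite('pics/t21c.png',cv2.resize(c['image'][110:270,90:330,::-1],(800,533),interpolation=cv2.INTER_CUBIC))
E
```

```text
t 44.1 q [-0.554  0.382  1.761  0.002  1.007 -0.552] p [ 494.  -290.8  206. ] open -0.4 gf 0.0 F [ 0.4 -0.  -0. ]
top bin [643.8 139.2] y edges [ 64.3 214.2]
side bin [641.2 138. ] y edges [ 59.9 217.7]
t21 84.93950528195731 (array([438.27449899, 294.67416232]), np.float64(33.631839274258766))
pad 65 53.97261204461815
s21 83.01769293753846 (array([439.74670479, 292.05214891]), np.float64(34.07056363720685))
pad 87 53.444412428980705
```

View pics/t21c.png

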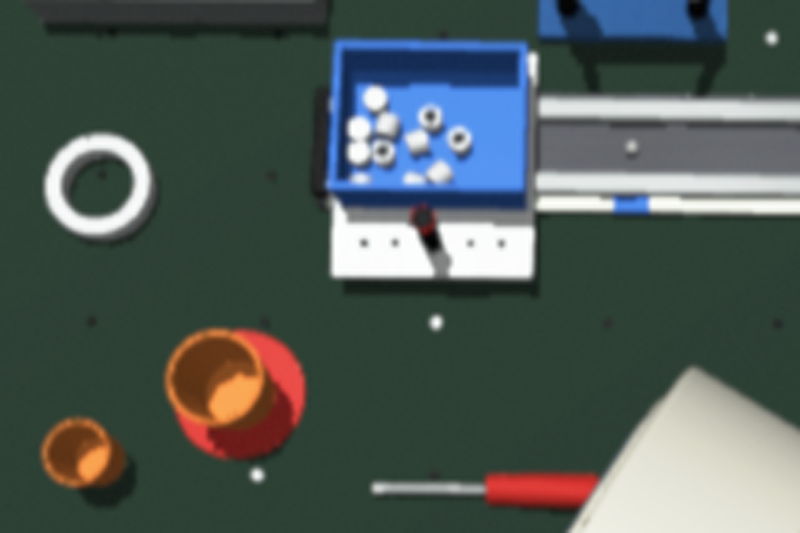

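The final view shows the carrier at the outfeed, 160 mm beyond the wash station. All 11 feet are in the bin, the cup is upright on the mat at (215,378) in the crop, and the pedal is up. Handing in.

```bash
python3 -c "
from plant import r
print(r.sign_off())"
```

```text
the job is handed in; nothing more can be done
None
```

I carried out every step and handed the job in; sign-off returned no verdict. At the last look all 11 feet were in the bin at the outfeed station, the empty cup stood upright on its mat, the pedal was up, and I had not touched the tools.

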